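# Set out the book display on the hall console

## Robot

A 6-joint arm with a two-finger parallel gripper is mounted at the origin on the work surface. World frame = base frame: x ahead of the robot, y to its left, z up, the work surface at z = 0. Lengths are in mm, angles in rad, forces in N, time in s.
With the tool pointing down it reaches from about 350 to 775 mm from the base axis. Payload 7.3 kg.
Tool frame: the origin (TCP) lies midway between the tips of the shut fingers; the grasp point (between the pads) lies 19 mm behind it; z points along the fingers, y is the direction in which the jaws open and shut (so a half turn about z gives the same grasp; the last joint's range is limited). The gripper opens to 92 mm and grips with 3 to 60 N. Pads are 19 mm wide; open, the fingers measure 130 mm over their backs; the gripper's body (75 mm by 190 mm) begins 47 mm behind the grasp point.
Start: joints at [-1.427, 0.342, 1.524, -0, 1.275, -0.146], TCP at [150.047, -503.121, 226.741] pointing down, gripper open.
Joint ranges: [-2.53, 2.53], [-0.77, 2.02], [0.04, 2.7], [-1, 4.14], [0.28, 2.66], [-3.11, 3.11]. Speed limits (rad/s): [2.57, 2.57, 3.14, 3.14, 3.14, 3.14].

## Interface

Orientations are given as a rotation vector (axis times angle).
In Python, from station import ctrl, optics, ticket gives the robot as it stands. The module is installed in compiled form; this text tells all that it offers.
- The arm moves only by the shell command python3 -m creep 'ROWS' [OPENING]. ROWS is JSON, a list of rows, each a list of 4 numbers: the shift along the tool's x, y, z in units of 0.03 m (1.0 is 0.03 m), then the turn about the tool's z in units of 4 degrees (1.0 is 4 degrees). In form: [[dx, dy, dz, twist], ...]. A call has exactly 10 rows; each row shifts and turns the commanded pose from where the row before left it, along the tool's axes as they then stand; what a row does not reach is not made up. A row lasts 1/12 s, in which the tool goes at most 41.7 mm and 7.16 degrees, less where a joint would pass 70% of its speed; a pose out of reach is approached as far as the arm can. A call with a number of a shift or a turn outside -1 to 1 is refused whole. A call with a gripper value outside its range is refused whole. OPENING is the closure, from -1 (fully open) to 1 (shut), set as the call begins (- or left out, the last holds). The fingers move at their own pace and stop on an object; the grip force is fixed at half the most. Time passes only in rows, so rows that do not move let the fingers close, or fill a call up. It gives the time, the measured TCP pose, the force and the opening at its end, in the units of the state.
- ctrl.sense(): the state, without advancing time (a new reading comes with each control period).
- optics.camera(name): name is "scene" or "top" or "wrist"; returns the picture (384x512x3 uint8, red, green, blue); there is no depth.
- optics.camera_model(name): a dict with "vfov" (degrees; the focal length in pixels is half the picture's height over the tangent of half this angle, whatever the lens; pixels are square), "cx", "cy" (the principal point, pixels), "eye" and "orientation" of the camera in the world; the wrist camera has in their place "tool_from_camera" (4x4, takes a point from camera to tool coordinates, whose origin is the TCP and whose axes are the flange's). Camera axes: x right, y up, looking along -z (the intrinsics and any distortion apply to the point x, -y, -z); pixel columns grow to the right and rows downward; lengths in mm; the calibration is good to about 2 mm. A picture is of the moment at which its call begins: read the wrist's pose just before it. camera_model takes no time and is no camera call.
- ticket.hand_in(): hands the job in, once; it reports no verdict.
The state is a dict: "time_s": time; "joint_positions": joint angles; "qd": joint speeds; "tau": joint torques, N m; "eef_pos": TCP position; "ee_rot": TCP orientation; "contact_force": force on the tool from outside, world axes, zero at the start; "moment": the same for the moment, N m; "grip_width": finger opening in mm.
Only numpy, scipy, OpenCV 4.12 (cv2) and the standard library are available. Lean on these libraries where they do the work, as an engineer would, in place of code of your own. Each camera call takes 0.05 s, during which the arm holds its last target.

## Task

Get the hall console's book display ready. Move the slim-necked vase out of the rail's place and stand it upright in the middle of the round cork mat, line up all the loose pocket books flat in one snug, straight row, every book's short end against the long rail, the first one's long side against the socket block and each next one against its neighbour with no gaps, and plug the little lamp fully home, upright, into the socket. Leave the other ornaments where they are.

Things in the scene. Friction and masses are not known exactly. Their poses are not given: they have to be found in the camera images.
- rail: Fixed L-shaped wooden book rail. Origin: inner corner at table height. The rail (14 mm thick, 22 mm high) runs 310 mm along its -y, inner face at x = 0; the books lie on its -x side, over thin grey felt. The socket block (116 mm along x, 80 mm along y, 36 mm high) stands at y 0 to +80, x -102 to +14 mm; its face y = 0 is the end stop of the row.
- socket (a point): Centre of the mouth of the square hole in the socket block's top, 36 mm above the table, sides along the rail's x and y; the hole is 38 mm square and 26 mm deep.
- slot0 (a point): Point on the table where the centre of book number 1 of a perfectly snug row lies: in the rail's frame x = -54 mm, y = -30 mm. Unmarked.
- slot1 (a point): Point on the table where the centre of book number 2 of a perfectly snug row lies: in the rail's frame x = -54 mm, y = -90 mm. Unmarked.
- slot2 (a point): Point on the table where the centre of book number 3 of a perfectly snug row lies: in the rail's frame x = -54 mm, y = -150 mm. Unmarked.
- slot3 (a point): Point on the table where the centre of book number 4 of a perfectly snug row lies: in the rail's frame x = -54 mm, y = -210 mm. Unmarked.
- book0: Closed pocket book lying flat, tan cover, 108 mm (its x) by 60 mm (its y) by 28 mm thick, 0.15 kg. Origin: centre of its underside. Either end may face the rail. May be absent (None).
- book1: Closed pocket book lying flat, tan cover, 108 mm (its x) by 60 mm (its y) by 28 mm thick, 0.15 kg. Origin: centre of its underside. Either end may face the rail. May be absent (None).
- book2: Closed pocket book lying flat, tan cover, 108 mm (its x) by 60 mm (its y) by 28 mm thick, 0.15 kg. Origin: centre of its underside. Either end may face the rail. May be absent (None).
- book3: Closed pocket book lying flat, tan cover, 108 mm (its x) by 60 mm (its y) by 28 mm thick, 0.15 kg. Origin: centre of its underside. Either end may face the rail. May be absent (None).
- book4: Closed pocket book lying flat, tan cover, 108 mm (its x) by 60 mm (its y) by 28 mm thick, 0.15 kg. Origin: centre of its underside. Either end may face the rail. May be absent (None).
- vase: Small white closed vase, 118 mm high, 0.3 kg, standing where the row must go. Origin: centre of its underside. Foot radius 29 mm, belly radius 40 mm at 45 mm height, slim neck radius 19 to 20 mm from 82 mm to the top.
- mat: Fixed round cork mat, radius 50 mm, 4 mm thick. Origin: centre of its underside, at table height.
- lamp: Plug-in lamp standing on its plug, 0.16 kg. Origin: centre of its underside. From below: square metal plug 36 mm wide, 24 mm long (lowest 3 mm 32 mm wide), square white housing 48 mm wide from 24 to 74 mm height, sides along x and y, round glass cap radius 20 mm to 91 mm. Fully home, the housing rests on the socket block, origin 24 mm below the hole's mouth; any quarter turn fits.
- key_bowl: White bowl, radius 50 mm, 40 mm high: bystander. Origin: centre of its underside.
- candlestick: Brass candlestick, foot radius 32 mm, 80 mm high: bystander. Origin: centre of its underside.
- card_box: Dark wooden box 100 x 130 x 60 mm: bystander. Origin: centre of its underside.
Things that resemble listed ones, but are neither listed nor needed, are in the scene too. Several things look just like the lamp: the one meant starts nearest to the robot's base.

How it is judged (in metres and radians):
On the way:
1. the vase stands released and upright on the cork mat (horizontal distance between vase and mat below 0.02 m and angle between vase's own z axis and vertical below 0.08 rad and height (world z) of vase below 0.009 m and linear speed of vase below 0.02 m/s and contact force between vase and the fingers below 0.1 N), for 0.2 s.
At the end, for the whole second after the job is handed in: Vase upright within 20 mm of the mat's centre; each book flat within 12 mm of its snug place, the places filled from the socket block on, at most 7 mm from the rail, square to it within 0.08 rad; lamp upright, within 3.5 mm of fully home; all released and at rest (all of step 1 and horizontal distance between lamp and socket below 0.005 m and z of lamp in the frame of socket below -0.0205 m and angle between lamp's own z axis and vertical below 0.06 rad and (not (horizontal distance between any of book0, book1, book2, book3, book4 and slot1 below 0.012 m) or horizontal distance between any of book0, book1, book2, book3, book4 and slot0 below 0.012 m) and (not (horizontal distance between any of book0, book1, book2, book3, book4 and slot2 below 0.012 m) or horizontal distance between any of book0, book1, book2, book3, book4 and slot1 below 0.012 m) and (not (horizontal distance between any of book0, book1, book2, book3, book4 and slot3 below 0.012 m) or horizontal distance between any of book0, book1, book2, book3, book4 and slot2 below 0.012 m) and (horizontal distance between book0 and slot0 below 0.012 m or horizontal distance between book0 and slot1 below 0.012 m or horizontal distance between book0 and slot2 below 0.012 m or horizontal distance between book0 and slot3 below 0.012 m) and (horizontal distance between book1 and slot0 below 0.012 m or horizontal distance between book1 and slot1 below 0.012 m or horizontal distance between book1 and slot2 below 0.012 m or horizontal distance between book1 and slot3 below 0.012 m) and (horizontal distance between book2 and slot0 below 0.012 m or horizontal distance between book2 and slot1 below 0.012 m or horizontal distance between book2 and slot2 below 0.012 m or horizontal distance between book2 and slot3 below 0.012 m) and (horizontal distance between book3 and slot0 below 0.012 m or horizontal distance between book3 and slot1 below 0.012 m or horizontal distance between book3 and slot2 below 0.012 m or horizontal distance between book3 and slot3 below 0.012 m) and (horizontal distance between book4 and slot0 below 0.012 m or horizontal distance between book4 and slot1 below 0.012 m or horizontal distance between book4 and slot2 below 0.012 m or horizontal distance between book4 and slot3 below 0.012 m) and x of each of book0, book1, book2, book3, book4 in the frame of rail above -0.061 m and angle between the x axis of each of book0, book1, book2, book3, book4 and the x axis of rail, either way round below 0.08 rad and height (world z) of each of book0, book1, book2, book3, book4 below 0.005 m and angle between each of book0, book1, book2, book3, book4's own z axis and vertical below 0.05 rad and linear speed of each of book0, book1, book2, book3, book4 below 0.02 m/s); the robot touches nothing.
It fails at once if the vase is tipped over (angle between vase's own z axis and vertical above 0.8 rad).
It fails at once if another ornament is pushed away by more than 5 cm (distance of any of key_bowl, candlestick, card_box from where it was at the start of the episode above 0.05 m).
Of book0, book1, book2, book3, book4 only 3 to 4 are there at a start; the rules pass over those that are not, and their reading is None.
At some moment in a run one of book0, book1, book2, book3, book4 may be knocked a few centimetres aside while the robot is not near it.
It also fails if it takes over 210 s, if anything falls off the work surface, if the arm or the gripper's body presses on something with over 40 N, if the wrist force passes 120 N, or if a joint passes its speed limit or range.

## Working session

There is one attempt and no reset: what is moved stays moved. The work goes in short steps, Python scripts to look and compute and a shell command to move; the robot and the scene stay as the last step left them, time stands still between calls to the robot, and variables do not carry over. Pictures are saved under pics/ and viewed, and the job is handed in when it is done.

```bash
mkdir -p pics; ls; python3 - <<'E'
from station import ctrl, optics
import cv2
s=ctrl.sense(); print(s)
for n in ["scene","top","wrist"]:
    print(n,optics.camera_model(n))
    cv2.imwrite(f"pics/{n}0.png",optics.camera(n)[:,:,::-1])
E
```

```text
pics
{'time_s': 0.0, 'joint_positions': array([-1.42700753e+00,  3.42696714e-01,  1.52501923e+00, -2.75577583e-05,
        1.27540929e+00, -1.46007722e-01]), 'qd': array([ 0.00121335,  0.00157402,  0.00098877,  0.00069617,  0.00080854,
       -0.00085503]), 'tau': array([-2.33588280e-04, -4.31241846e+01, -2.44215792e+01,  7.16972211e-02,
        5.60295198e-02, -1.17607719e-04]), 'eef_pos': array([ 149.97201694, -502.69240538,  226.05769663]), 'ee_rot': array([-3.10715228e+00, -4.53411276e-01,  3.87133527e-05]), 'contact_force': array([ 0.85414537,  0.26116294, -0.29015831]), 'moment': array([-0.01619479,  0.00194149, -0.01875393]), 'grip_width': 91.842778167869}
scene {'vfov': 43.77168388243412, 'cx': 252.45963436516013, 'cy': 194.6846473202341, 'eye': array([1384.61257026, -627.47453159, 1239.67569047]), 'orientation': array([0.63400762, 0.36025312, 1.0106736 ])}
top {'vfov': 42.2631728673985, 'cx': 255.87450761185997, 'cy': 198.14311014325332, 'eye': array([ 194.44712263, -110.65293289, 1644.34082463]), 'orientation': array([ 0.17028072, -0.17700281, -1.59795982])}
wrist {'vfov': 68.35115237435635, 'cx': 255.4578298827084, 'cy': 192.47338776605346, 'tool_from_camera': array([[ 9.94506630e-04,  9.67280521e-01,  2.53707321e-01,
         6.73753904e+01],
       [ 9.99998156e-01, -1.37882359e-03,  1.33699099e-03,
        -1.03036572e+00],
       [ 1.64306298e-03,  2.53705523e-01, -9.67280108e-01,
        -1.58980344e+02],
       [ 0.00000000e+00,  0.00000000e+00,  0.00000000e+00,
         1.00000000e+00]])}
```

View pics/scene0.png

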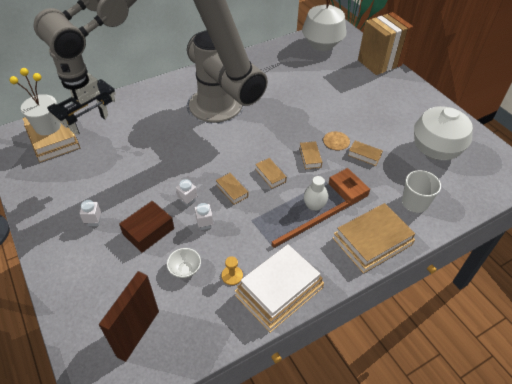

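View pics/top0.png

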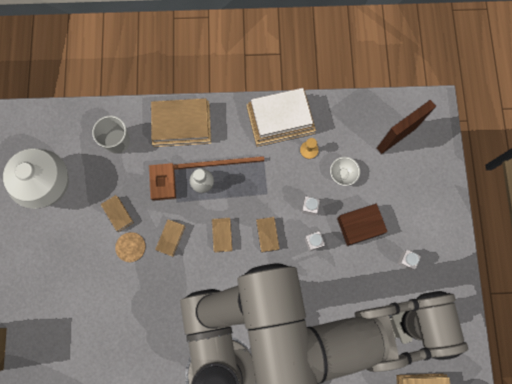

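View pics/wrist0.png

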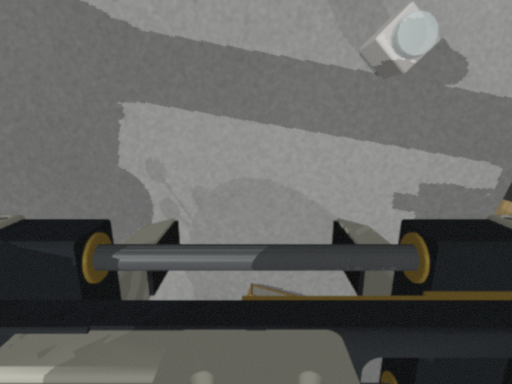

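The scene picture and the top picture show four tan books, at top px (117,213), (170,237), (222,235) and (267,234). The vase is at (202,180), the rail and socket block at (162,182) to (263,158), and the cork mat at (130,247). There are three lamp look-alikes, at top px (315,240), (311,205) and (411,259). I'll measure next.

```bash
cat > h.py <<'E'
import numpy as np, cv2
from scipy.spatial.transform import Rotation as R
from station import ctrl, optics
def cam(n, st=None):
    m=optics.camera_model(n); f=192/np.tan(np.radians(m["vfov"]/2))
    if n=="wrist":
        st=st or ctrl.sense()
        T=np.array(m["tool_from_camera"]); Rt=R.from_rotvec(st["ee_rot"]).as_matrix()
        Rc=Rt@T[:3,:3]; eye=Rt@T[:3,3]+st["eef_pos"]
    else: Rc=R.from_rotvec(m["orientation"]).as_matrix(); eye=np.array(m["eye"])
    return dict(f=f,cx=m["cx"],cy=m["cy"],R=Rc,eye=eye)
def px2pt(c,uv,z):
    uv=np.atleast_2d(np.array(uv,float)); d=np.c_[(uv[:,0]-c["cx"])/c["f"],-(uv[:,1]-c["cy"])/c["f"],-np.ones(len(uv))]@c["R"].T
    return c["eye"]+d*((z-c["eye"][2])/d[:,2])[:,None]
def pt2px(c,p):
    q=(np.atleast_2d(p)-c["eye"])@c["R"]; return np.c_[c["cx"]+c["f"]*q[:,0]/-q[:,2], c["cy"]-c["f"]*q[:,1]/-q[:,2]]
def shot(n,name=None):
    st=ctrl.sense(); im=optics.camera(n)[:,:,::-1].copy()
    if name: cv2.imwrite(f"pics/{name}.png",im)
    return im,cam(n,st)
E
python3 - <<'E'
from h import *
im=cv2.imread("pics/top0.png"); c=cam("top"); np.set_printoptions(precision=1,suppress=True)
for n,uv,z in [("lampA",(315,240),85),("lampB",(311,205),85),("lampC",(411,259),85),("mat",(130,247),4),("bk",(117,213),28),("bk",(170,237),28),("bk",(222,235),28),("bk",(267,234),28),("hole",(161,181),36),("railend",(263,158),22),("vase",(202,180),118),("bowl",(345,172),30),("cs",(309,148),0),("box",(362,225),60)]:
    print(n,px2pt(c,uv,z)[0,:2])
b=cv2.resize(im[90:290,80:450],None,fx=2.1,fy=2.1,interpolation=cv2.INTER_CUBIC); cv2.imwrite("pics/topz.png",b)
s=cv2.imread("pics/scene0.png"); cv2.imwrite("pics/scz.png",cv2.resize(s[110:300,80:420],None,fx=2.3,fy=2.3,interpolation=cv2.INTER_CUBIC))
E
```

```text
lampA [ 401.5 -305.3]
lampB [ 514.6 -299.3]
lampC [ 331.4 -602.1]
mat [409.9 298.1]
bk [521.3 337.5]
bk [435.2 161.8]
bk [435.9  -8.6]
bk [ 434.2 -156.2]
hole [623.7 191.2]
railend [ 696.6 -153. ]
vase [600.6  45.8]
bowl [ 635.4 -427.1]
cs [ 734.1 -314.5]
box [ 448.2 -463.1]
```

View pics/topz.png

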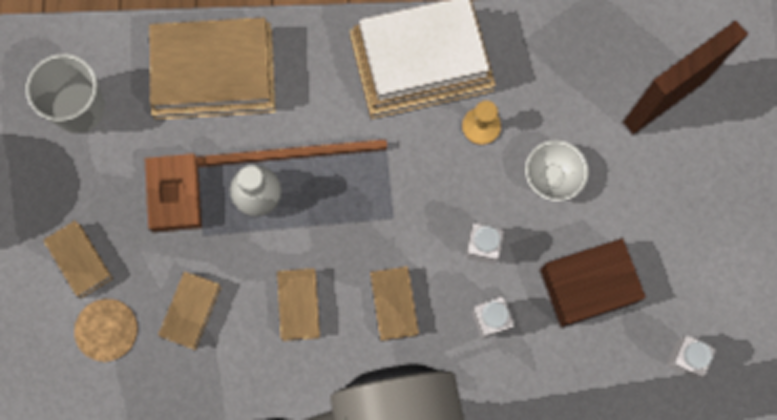

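View pics/scz.png

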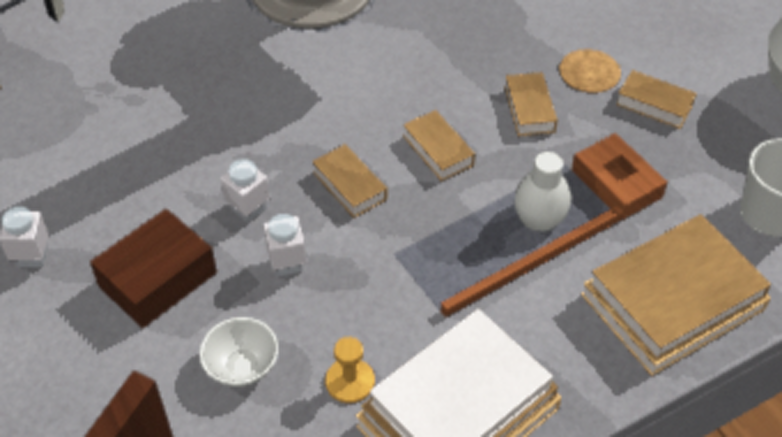

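```bash
cat >> h.py <<'E'
def tri(c1,u1,c2,u2):
    a=[];
    for c,u in((c1,u1),(c2,u2)):
        d=px2pt(c,u,0)[0]-c["eye"]; a.append((c["eye"],d/np.linalg.norm(d)))
    (e1,d1),(e2,d2)=a; s=np.linalg.lstsq(np.c_[d1,-d2],e2-e1,rcond=None)[0]
    p,q=e1+s[0]*d1,e2+s[1]*d2; return (p+q)/2,np.linalg.norm(p-q)
def yaw(st): x=R.from_rotvec(st["ee_rot"]).as_matrix()[:,0]; return np.degrees(np.arctan2(x[1],x[0]))
def go(x,y,z,phi=None):
    st=ctrl.sense(); f0=yaw(st); phi=f0 if phi is None else phi
    tw=-((phi-f0+180)%360-180)/4; d=np.array([x,y,z])-st["eef_pos"]
    for nm,f in(("now",f0),("after twist",phi)):
        f=np.radians(f); print(nm,"dx %.3f dy %.3f dz %.3f"%(tuple(np.array([d[0]*np.cos(f)+d[1]*np.sin(f), d[0]*np.sin(f)-d[1]*np.cos(f), -d[2]])/30)),"twist %.3f"%tw)
E
python3 - <<'E'
from h import *
np.set_printoptions(precision=1,suppress=True)
ct,cs=cam("top"),cam("scene")
T=lambda u,v:(u/2.1+80,v/2.1+90)
S=lambda u,v:(u/2.3+80,v/2.3+110)
for n,t,s in [("vase top",T(250,178),S(548,163)),("lampA cap",T(495,316),S(243,172)),("mat",T(106,329),S(590,70)),("hole",T(170,191),S(620,167)),("railend",T(386,146),S(446,304)),
 ("blockTL far",T(147,157),S(664,180)),("block far R",T(198,155),S(629,208)),("block BL",T(149,230),S(613,137)),("blk BR",T(200,228),S(574,166))]:
    print(n,*tri(ct,t,cs,s))
E
```

```text
vase top [620.2  56.1 111.3] 0.8145033244747103
lampA cap [ 401.4 -307.1   77.7] 2.786359385351079
mat [411.8 298.1   0.7] 1.5969103338987987
hole [624.9 192.1  32.1] 0.09544862912410003
railend [ 695.1 -152.5   14.4] 7.253425449326681
blockTL far [680.6 227.9  38.9] 0.19449118298668694
block far R [688.4 153.8  26.1] 12.08437264291858
block BL [564.6 226.9  21.7] 0.18674027856141354
blk BR [570.5 150.7   3. ] 4.230109245992353
```

```bash
python3 -c "
from h import *
go(545,50,240,4)"
```

```text
now dx 17.883 dy -13.895 dz -0.459 twist 3.152
after twist dx 14.420 dy -17.463 dz -0.459 twist 3.152
```

```bash
python3 -m creep '[[0.89,-0.69,-0.05,0],[0.89,-0.69,-0.05,0],[0.89,-0.69,-0.05,0],[0.89,-0.69,-0.05,0],[0.89,-0.69,-0.05,0],[0.89,-0.69,-0.05,0],[0.89,-0.69,-0.05,0],[0.89,-0.69,-0.05,0],[0.89,-0.69,-0.05,0],[0.89,-0.69,-0.05,0]]' -1; python3 -m creep '[[0.99,-0.77,0,0],[0.99,-0.77,0,0],[0.99,-0.77,0,0],[0.99,-0.77,0,0],[0.99,-0.77,0,0],[0.99,-0.77,0,0],[0.99,-0.77,0,0],[0.99,-0.77,0,0],[0.99,-0.77,0,0],[0,0,0,1]]' -1;python3 -m creep '[[0,0,0,1],[0,0,0,1],[0,0,0,0.15],[0,0,0,0],[0,0,0,0],[0,0,0,0],[0,0,0,0],[0,0,0,0],[0,0,0,0],[0,0,0,0]]'
python3 - <<'E'
from h import *
im,c=shot("wrist","w1"); im,_=shot("top","t1"); print(yaw(ctrl.sense()),ctrl.sense()["time_s"])
E
```

```text
time_s: 0.98
eef_pos: [347.3, -226.9, 241.8]
ee_rot: [3.109, 0.453, -0.0]
contact_force: [0.5, -0.2, 0.3]
grip_width: 91.3
time_s: 1.82
eef_pos: [545.9, 52.2, 240.9]
ee_rot: [-3.12, -0.352, -0.002]
contact_force: [-1.5, 0.0, 0.6]
grip_width: 91.8
time_s: 2.65
eef_pos: [543.5, 47.1, 241.7]
ee_rot: [3.14, 0.11, 0.0]
contact_force: [0.3, -0.2, 0.5]
grip_width: 91.6
4.009944866248185 2.75
```

View pics/w1.png

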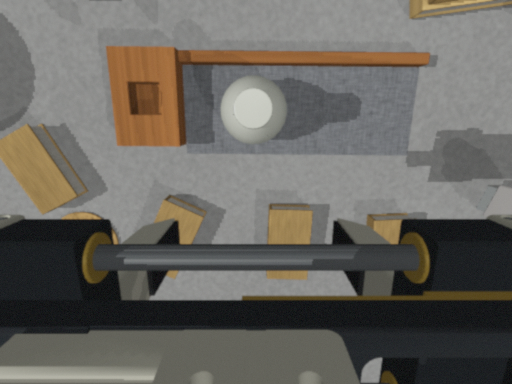

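View pics/t1.png

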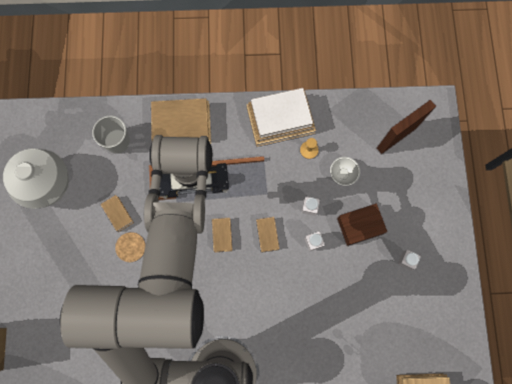

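```bash
python3 - <<'E'
from h import *
im=cv2.imread("pics/w1.png"); cv2.imwrite("pics/w1z.png",cv2.resize(im[35:225,0:260],None,fx=3,fy=3,interpolation=cv2.INTER_CUBIC))
cv2.imwrite("pics/w1y.png",cv2.resize(im[35:225,200:460],None,fx=3,fy=3,interpolation=cv2.INTER_CUBIC))
E
```

```text
(no output)
```

View pics/w1z.png

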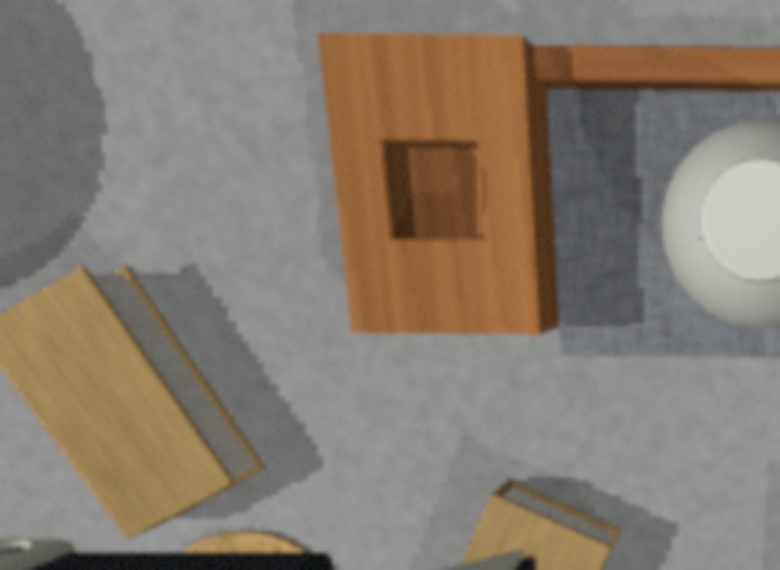

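View pics/w1y.png

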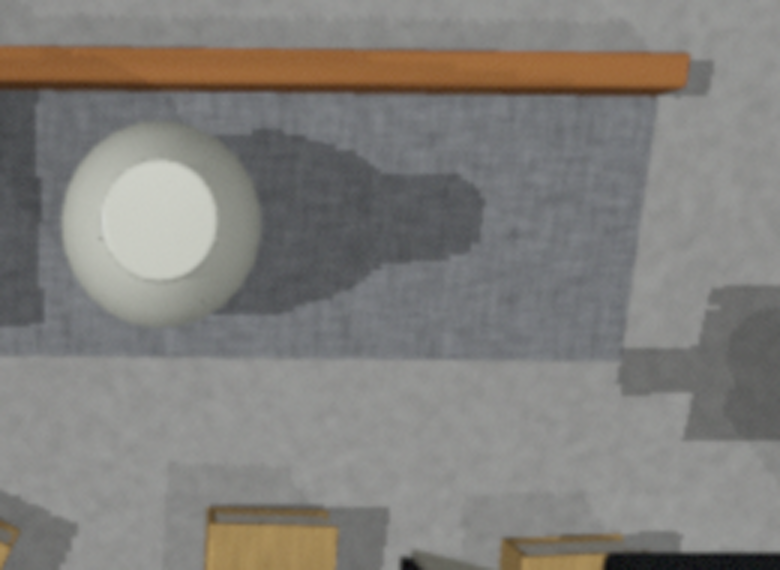

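```bash
python3 - <<'E'
from h import *
np.set_printoptions(precision=1,suppress=True)
m=optics.camera_model("wrist")
# pose at picture time = current (arm still)
c=cam("wrist")
Z=lambda u,v:(u/3,v/3+35); Y=lambda u,v:(u/3+200,v/3+35)
src=[(14,80),(14,0),(-102,0),(-102,80),(0,-310),(14,-310)]
px=[Z(320,34),Z(526,36),Z(540,332),Z(352,332),Y(686,84),Y(689,55)]; zz=[36,36,36,36,22,22]
P=np.array([px2pt(c,p,z)[0,:2] for p,z in zip(px,zz)]); print(P)
S=np.array(src,float); 
a=S-S.mean(0); b=P-P.mean(0)
th=np.arctan2((a[:,0]*b[:,1]-a[:,1]*b[:,0]).sum(),(a*b).sum()); Rm=np.array([[np.cos(th),-np.sin(th)],[np.sin(th),np.cos(th)]])
t=P.mean(0)-Rm@S.mean(0); print("theta",np.degrees(th),"origin",t); print("res",P-(S@Rm.T+t))
hole=[px2pt(c,Z(*q),36)[0,:2] for q in [(384,141),(477,141),(484,239),(392,239)]]; h=np.mean(hole,0); print("hole",h,"rail",Rm.T@(h-t))
print("vase",px2pt(c,Y(159,219),118))
bk=[px2pt(c,Z(*q),28)[0,:2] for q in [(-2,316),(84,267),(232,483),(130,537)]]; print(np.array(bk),np.mean(bk,0))
np.savez("rail.npz",th=th,t=t)
go(*px2pt(c,Y(159,219),118)[0,:2],83)
E
```

```text
[[ 679.4  233.4]
 [ 684.4  152.9]
 [ 569.7  147.1]
 [ 564.   227. ]
 [ 691.3 -155.4]
 [ 702.2 -154.2]]
theta 3.533777265634085 origin [670.7 153.3]
res [[-0.3 -0.6]
 [-0.3 -1.3]
 [ 0.8  0. ]
 [-0.   0.1]
 [ 1.5  0.7]
 [-1.6  1.1]]
hole [624.  190.4] rail [-44.4  39.9]
vase [[619.6  56.2 118. ]]
[[558.9 383.7]
 [582.5 343.7]
 [490.4 289.1]
 [460.8 338.6]] [523.2 338.8]
now dx 2.554 dy -0.123 dz 5.290 twist -0.000
after twist dx 2.554 dy -0.123 dz 5.290 twist -0.000
```

```bash
python3 -m creep '[[0.64,-0.03,0.1,0],[0.64,-0.03,0.2,0],[0.64,-0.03,0.2,0],[0.64,-0.03,0.3,0],[0,0,0.75,0],[0,0,0.75,0],[0,0,0.75,0],[0,0,0.75,0],[0,0,0.75,0],[0,0,0.7,0]]' -1; python3 -m creep '[[0,0,0,0],[0,0,0,0],[0,0,0,0],[0,0,0,0],[0,0,0,0],[0,0,0,0],[0,0,0,0],[0,0,0,0],[0,0,0,0],[0,0,0,0]]' 1
python3 - <<'E'
from h import *
shot("wrist","w2")
E
```

```text
time_s: 3.58
eef_pos: [619.6, 56.1, 82.9]
ee_rot: [3.14, 0.11, -0.001]
contact_force: [-1.1, -0.6, -0.2]
grip_width: 91.9
time_s: 4.42
eef_pos: [620.1, 55.9, 84.5]
ee_rot: [3.139, 0.11, 0.001]
contact_force: [-0.4, -0.6, 1.5]
grip_width: 39.0
```

View pics/w2.png

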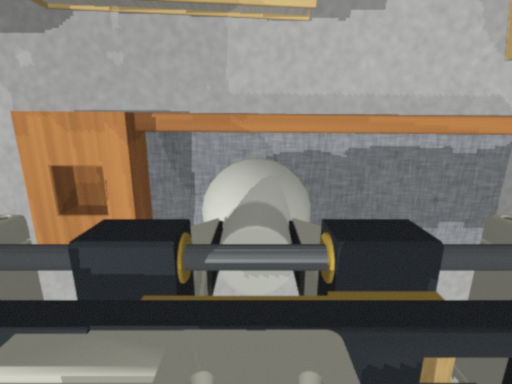

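```bash
python3 -m creep '[[0,0,-0.5,0],[0,0,-0.5,0],[0,0,-0.5,0],[0,0,-0.5,0],[0,0,-0.5,0],[0,0,-0.5,0],[0,0,0,0],[0,0,0,0],[0,0,0,0],[0,0,0,0]]'; python3 - <<'E'
from h import *
for n,(x0,y0,x1,y1) in {"top":(112,228,150,266),"scene":(315,125,357,155)}.items():
    im=cv2.imread(f"pics/{n}0.png"); hsv=cv2.cvtColor(im,cv2.COLOR_BGR2HSV)
    m=((hsv[...,1]>80)*255).astype(np.uint8); w=np.zeros_like(m); w[y0:y1,x0:x1]=m[y0:y1,x0:x1]
    k,_=cv2.findContours(w,0,1); k=max(k,key=cv2.contourArea); e=cv2.fitEllipse(k); print(n,e,px2pt(cam(n),e[0],4))
p=[411,298.5]
go(411,298.5,150)
E
```

```text
time_s: 5.3
eef_pos: [619.0, 56.2, 172.5]
ee_rot: [-3.139, -0.11, 0.005]
contact_force: [0.0, -0.3, -3.7]
grip_width: 38.9
top ((130.0137939453125, 246.80630493164062), (27.917545318603516, 29.236684799194336), 48.76176834106445) [[410.55719279 298.0682991    4.        ]]
scene ((336.0235595703125, 140.4568328857422), (17.259777069091797, 26.01116371154785), 98.19815826416016) [[413.81369248 294.74891637   4.        ]]
now dx -6.352 dy -8.542 dz 0.749 twist -0.000
after twist dx -6.352 dy -8.542 dz 0.749 twist -0.000
```

```bash
python3 -m creep '[[-0.45,-0.6,0,0],[-0.45,-0.6,0,0],[-0.45,-0.6,0,0],[-0.45,-0.6,0,0],[-0.45,-0.6,0,0],[-0.45,-0.6,0,0],[-0.45,-0.6,0,0],[-0.45,-0.6,0,0],[-0.45,-0.6,0,0],[-0.45,-0.6,0,0]]'; python3 -m creep '[[-0.47,-0.63,0.1,0],[-0.47,-0.63,0.1,0],[-0.47,-0.63,0.1,0],[-0.44,-0.62,0.1,0],[0,0,0.3,0],[0,0,0.3,0],[0,0,0,0],[0,0,0,0],[0,0,0,0],[0,0,0,0]]'
python3 - <<'E'
from h import *
shot("wrist","w3"); go(411,297.5,88.5)
E
```

```text
time_s: 6.13
eef_pos: [471.3, 226.8, 173.2]
ee_rot: [3.139, 0.11, -0.003]
contact_force: [0.1, -0.6, -4.2]
grip_width: 39.1
time_s: 6.97
eef_pos: [412.7, 297.0, 144.4]
ee_rot: [-3.14, -0.108, -0.001]
contact_force: [-0.5, -0.5, -3.7]
grip_width: 39.0
now dx -0.055 dy -0.017 dz 1.866 twist -0.000
after twist dx -0.055 dy -0.017 dz 1.866 twist -0.000
```

View pics/w3.png

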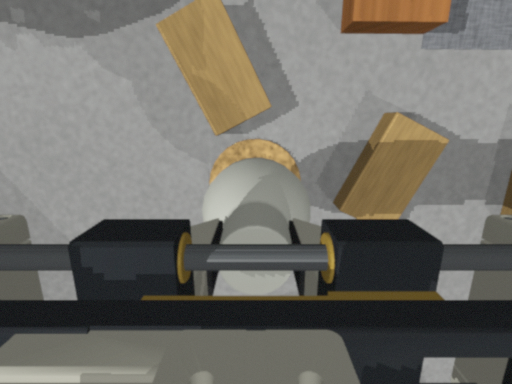

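```bash
python3 -m creep '[[-0.05,-0.02,0.3,0],[0,0,0.3,0],[0,0,0.3,0],[0,0,0.3,0],[0,0,0.3,0],[0,0,0.2,0],[0,0,0.1,0],[0,0,0.03,0],[0,0,0,0],[0,0,0,0]]'
```

```text
time_s: 7.85
eef_pos: [410.7, 298.1, 89.5]
ee_rot: [-3.139, -0.11, -0.001]
contact_force: [0.2, 0.3, -3.3]
grip_width: 39.2
```

```bash
python3 -m creep '[[0,0,0.05,0],[0,0,0.03,0],[0,0,0,0],[0,0,0,0],[0,0,0,0],[0,0,0,0],[0,0,0,0],[0,0,0,0],[0,0,0,0],[0,0,0,0]]'
```

```text
time_s: 8.68
eef_pos: [411.3, 298.2, 88.5]
ee_rot: [-3.139, -0.11, -0.004]
contact_force: [-0.7, -2.1, 7.4]
grip_width: 39.2
```

```bash
python3 -m creep '[[0,0,-0.02,0],[0,0,0,0],[0,0,0,0],[0,0,0,0],[0,0,0,0],[0,0,0,0],[0,0,0,0],[0,0,-0.5,0],[0,0,-0.5,0],[0,0,-0.5,0]]' -1;  python3 -m creep '[[0,0,-0.6,0],[0,0,-0.6,0],[0,0,-0.6,0],[0,0,-0.6,0],[0,0,-0.6,0],[0,0,-0.5,0],[0,0,0,0],[0,0,0,0],[0,0,0,0],[0,0,0,0]]'
python3 - <<'E'
from h import *
shot("wrist","w4");shot("scene","s4")
E
```

```text
time_s: 9.52
eef_pos: [410.3, 297.9, 132.8]
ee_rot: [3.139, 0.11, -0.001]
contact_force: [-0.8, -0.3, -0.4]
grip_width: 91.7
time_s: 10.35
eef_pos: [409.9, 297.7, 236.1]
ee_rot: [3.139, 0.11, -0.003]
contact_force: [0.1, -1.3, -0.3]
grip_width: 91.5
```

View pics/w4.png

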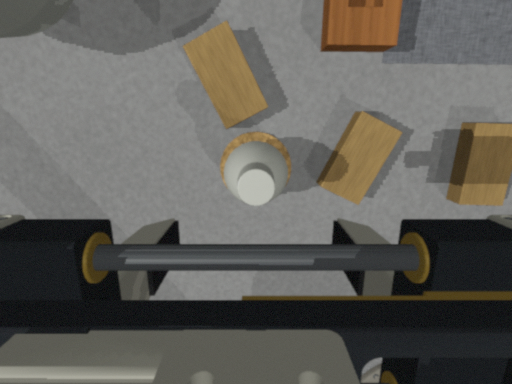

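View pics/s4.png

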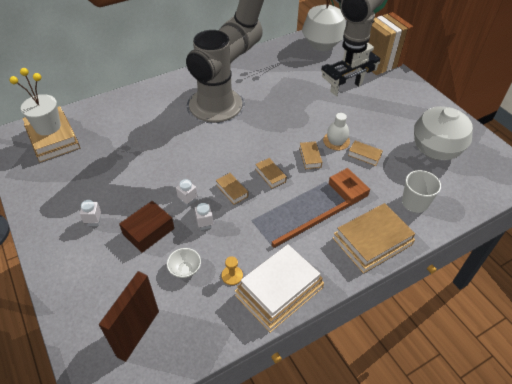

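The vase stands upright on the mat, with the cork rim visible around it in wrist px (256,165). Next I'll locate the books.

```bash
cat >> h.py <<'E'
_r=np.load("rail.npz"); TH=float(_r["th"]); RO=_r["t"]
RM=np.array([[np.cos(TH),-np.sin(TH)],[np.sin(TH),np.cos(TH)]])
def r2w(x,y): return RM@np.array([x,y])+RO
def w2r(p): return RM.T@(np.array(p)[:2]-RO)
def books(im,c,vmax=215,z=28):
    hsv=cv2.cvtColor(im,cv2.COLOR_BGR2HSV)
    m=cv2.inRange(hsv,(12,90,110),(28,255,255)); m[215:]=0
    m=cv2.morphologyEx(m,cv2.MORPH_OPEN,np.ones((5,5),np.uint8))
    ks,_=cv2.findContours(m,0,1); out=[]
    for k in ks:
        if cv2.contourArea(k)<500: continue
        P=px2pt(c,k[:,0,:],z)[:,:2].astype(np.float32)
        (cx,cy),(w,h),a=cv2.minAreaRect(P)
        if w<h: a+=90; w,h=h,w
        a=(a+90)%180-90
        print("book c=(%.1f,%.1f) %.0fx%.0f long axis %.1f deg  rail(%.1f,%.1f) px %s"%(cx,cy,w,h,a,*w2r((cx,cy)),k[:,0].mean(0).round()))
        out.append((cx,cy,w,h,a))
    return out
E
python3 - <<'E'
from h import *
im=cv2.imread("pics/w4.png"); books(im,cam("wrist"))
E
```

```text
book c=(439.0,-4.7) 107x63 long axis 2.6 deg  rail(-241.0,-143.4) px [491. 162.]
book c=(434.7,164.7) 107x61 long axis -20.9 deg  rail(-234.9,25.9) px [360. 159.]
book c=(522.4,342.5) 108x59 long axis 31.2 deg  rail(-136.4,198.0) px [226.  75.]
book c=(592.0,186.6) 83x47 long axis -86.0 deg  rail(-76.5,38.1) px [364.  21.]
```

```bash
python3 -c "
from h import *
go(434.7,164.7,100,-20.9)"
```

```text
now dx 0.509 dy 4.482 dz 4.547 twist 6.225
after twist dx 2.349 dy 3.851 dz 4.547 twist 6.225
```

```bash
python3 -m creep '[[0.08,0.75,0,0],[0.08,0.75,0,0],[0.08,0.75,0,0],[0.08,0.75,0,0],[0.08,0.75,0,0],[0.09,0.73,0,0],[0,0,0,0.9],[0,0,0,0.9],[0,0,0,0.9],[0,0,0,0.9]]' -1;  python3 -m creep '[[0,0,0.6,0.9],[0,0,0.6,0.9],[0,0,0.6,0.82],[0,0,0.6,0],[0,0,0.6,0],[0,0,0.6,0],[0,0,0.5,0],[0,0,0.4,0],[0,0,0,0],[0,0,0,0]]'
python3 - <<'E'
from h import *
shot("wrist","w5"); go(434.7,164.7,5,-20.9)
E
```

```text
time_s: 11.28
eef_pos: [434.4, 164.6, 236.9]
ee_rot: [3.128, -0.29, -0.001]
contact_force: [-0.1, 0.3, -0.3]
grip_width: 91.5
time_s: 12.12
eef_pos: [434.0, 164.8, 101.9]
ee_rot: [3.089, -0.569, -0.003]
contact_force: [0.1, -0.2, 0.7]
grip_width: 91.9
now dx 0.005 dy 0.007 dz 3.254 twist 0.006
after twist dx 0.005 dy 0.007 dz 3.254 twist 0.006
```

View pics/w5.png

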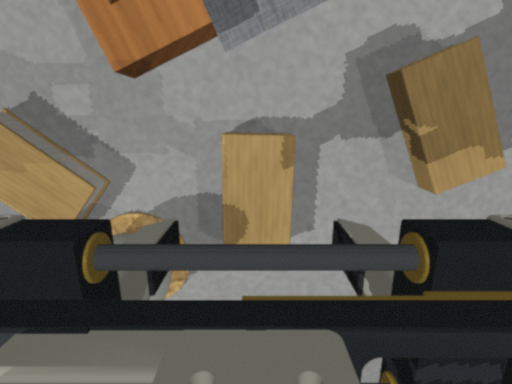

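```bash
python3 -m creep '[[0,0,0.5,0],[0,0,0.5,0],[0,0,0.5,0],[0,0,0.5,0],[0,0,0.5,0],[0,0,0.35,0],[0,0,0.2,0],[0,0,0.15,0],[0,0,0,0],[0,0,0,0]]';  python3 -m creep '[[0,0,0,0],[0,0,0,0],[0,0,0,0],[0,0,0,0],[0,0,0,0],[0,0,0,0],[0,0,-0.3,0],[0,0,-0.5,0],[0,0,-0.5,0],[0,0,-0.3,0]]' 1; python3 -c "
from h import *
go(*r2w(-60,-59),60,np.degrees(TH))"
```

```text
time_s: 13.0
eef_pos: [435.0, 165.0, 7.0]
ee_rot: [-3.089, 0.569, -0.001]
contact_force: [-0.4, 0.4, 0.1]
grip_width: 91.7
time_s: 13.83
eef_pos: [435.0, 165.1, 56.1]
ee_rot: [-3.089, 0.569, -0.002]
contact_force: [-0.0, 1.1, -0.8]
grip_width: 59.9
now dx 6.473 dy 0.183 dz -0.130 twist -6.102
after twist dx 5.818 dy 2.841 dz -0.130 twist -6.102
```

```bash
python3 -m creep '[[0.81,0.02,-0.1,0],[0.81,0.02,-0.1,0],[0.81,0.02,0,0],[0.81,0.02,0,0],[0.81,0.02,0,0],[0.81,0.02,0,0],[0.81,0.02,0,0],[0.81,0.04,0,0],[0,0,0,-0.8],[0,0,0,-0.8]]';  python3 -m creep '[[0,0,0,-0.9],[0,0,0,-0.9],[0,0,0,-0.9],[0,0,0,-0.9],[0,0,0,-0.9],[0,0,0,0],[0,0,0,0],[0,0,0,0],[0,0,0,0],[0,0,0,0]]'; python3 -c "
from h import *
shot('wrist','w6')
go(*r2w(-60,-59),9,np.degrees(TH))"
```

```text
time_s: 14.67
eef_pos: [615.1, 89.7, 60.3]
ee_rot: [3.117, -0.394, 0.0]
contact_force: [-0.6, -0.4, -1.7]
grip_width: 59.6
time_s: 15.5
eef_pos: [614.2, 90.6, 60.5]
ee_rot: [3.14, 0.095, -0.0]
contact_force: [-0.6, 0.6, -1.4]
grip_width: 59.8
now dx 0.009 dy -0.004 dz 1.717 twist -0.011
after twist dx 0.009 dy -0.004 dz 1.717 twist -0.011
```

View pics/w6.png

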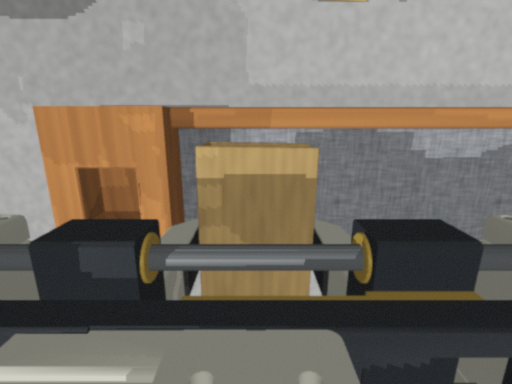

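```bash
python3 -m creep '[[0,0,0.3,0],[0,0,0.4,0],[0,0,0.4,0],[0,0,0.35,0],[0,0,0.17,0],[0,0,0.06,0],[0.07,0,0,0],[0.07,0,0,0],[0.06,0,0,0],[0,0,0,0]]'
```

```text
time_s: 16.38
eef_pos: [620.6, 90.9, 10.6]
ee_rot: [3.14, 0.097, 0.001]
contact_force: [-1.1, -0.4, -0.8]
grip_width: 60.0
```

```bash
python3 -m creep '[[0.05,0,0.08,0],[0.05,0,0,0],[0,0,0,0],[0,0,0,0],[0,0,0,0],[0,0,0,0],[0,0,0,0],[0,0,0,0],[0,0,0,0],[0,0,0,0]]'
```

```text
time_s: 17.22
eef_pos: [620.8, 91.0, 7.3]
ee_rot: [3.14, 0.097, -0.009]
contact_force: [-7.7, -2.1, 0.6]
grip_width: 60.0
```

```bash
python3 -m creep '[[-0.04,0,0,0],[0,0,0,0],[0,0,0,0],[0,0,0,0],[0,0,-0.3,0],[0,0,-0.6,0],[0,0,-0.6,0],[0,0,0,0],[0,0,0,0],[0,0,0,0]]' -0.56; python3 -m creep '[[0,0.5,0,0],[0,0.5,0,0],[0,0.5,0,0],[0,0.5,0,0],[0,0,0,0],[0,0,0,0],[0,0,0,0],[0,0,0,0],[0,0,0,0],[0,0,0,0]]' 1;  python3 -c "
from h import *
im,c=shot('wrist','w7'); books(im,c); s=ctrl.sense(); print(w2r(s['eef_pos']))
go(*r2w(-54,-119),8,np.degrees(TH))"
```

```text
time_s: 18.05
eef_pos: [621.8, 91.1, 52.5]
ee_rot: [3.14, 0.097, -0.0]
contact_force: [-0.5, 0.1, 0.2]
grip_width: 71.9
time_s: 18.88
eef_pos: [625.7, 31.8, 52.7]
ee_rot: [3.14, 0.098, 0.0]
contact_force: [1.2, -0.1, -0.2]
grip_width: 9.5
book c=(662.3,10.1) 277x63 long axis -86.4 deg  rail(-17.3,-142.5) px [277. 142.]
book c=(651.4,181.3) 63x47 long axis 3.6 deg  rail(-17.6,29.2) px [ 36. 166.]
book c=(753.1,88.1) 119x3 long axis -88.3 deg  rail(78.2,-70.1) px [173.   3.]
[ -52.45500617 -118.52352425]
now dx -0.052 dy 0.016 dz 1.490 twist 0.010
after twist dx -0.051 dy 0.016 dz 1.490 twist 0.010
```

View pics/w7.png

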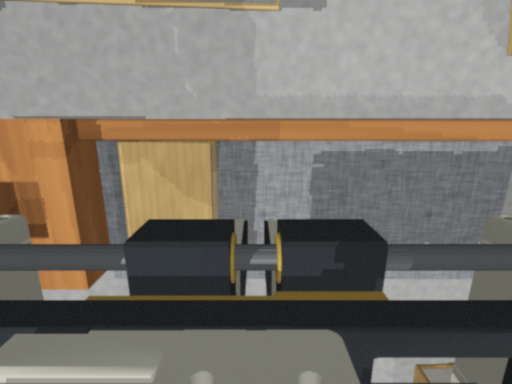

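```bash
python3 -m creep '[[0,0,0,0],[0,0,0,0],[-0.05,0,0.3,0],[0,0,0.3,0],[0,0,0.3,0],[0,0,0.3,0],[0,0,0.2,0],[0,0,0.06,0],[0,0,0,0],[0,0,0,0]]'; python3 -m creep '[[0,-0.14,0,0],[0,-0.14,0,0],[0,-0.14,0,0],[0,-0.14,0,0],[0,-0.14,0,0],[0,-0.14,0,0],[0,-0.14,0,0],[0,-0.14,0,0],[0,-0.1,0,0],[0,0,0,0]]';  python3 -c "
from h import *
s=ctrl.sense(); print(w2r(s['eef_pos']))"
```

```text
time_s: 19.77
eef_pos: [624.4, 31.0, 8.9]
ee_rot: [3.14, 0.096, 0.0]
contact_force: [-0.6, -0.4, 0.5]
grip_width: 0.5
time_s: 20.6
eef_pos: [621.8, 68.5, 8.8]
ee_rot: [-3.14, -0.098, 0.0]
contact_force: [-0.1, -0.3, 0.6]
grip_width: 0.6
[-54.03078733 -81.68083842]
```

```bash
python3 -m creep '[[0,-0.04,0,0],[0,-0.04,0,0],[0,-0.03,0,0],[0,-0.03,0,0],[0,0,0,0],[0,0,0,0],[0,0,0,0],[0,0,0,0],[0,0,0,0],[0,0,0,0]]';  python3 -c "
from h import *
s=ctrl.sense(); print(w2r(s['eef_pos']))"
```

```text
time_s: 21.43
eef_pos: [621.7, 71.8, 8.9]
ee_rot: [3.14, 0.097, -0.0]
contact_force: [-0.4, 0.1, 0.7]
grip_width: 0.2
[-53.97117349 -78.33303036]
```

```bash
python3 -m creep '[[0,-0.04,0,0],[0,-0.04,0,0],[0,-0.04,0,0],[0,-0.04,0,0],[0,0,0,0],[0,0,0,0],[0,0,0,0],[0,0,0,0],[0,0,0,0],[0,0,0,0]]';  python3 -c "
from h import *
s=ctrl.sense(); print(w2r(s['eef_pos'])); shot('wrist','w8')"
```

```text
time_s: 22.27
eef_pos: [621.7, 72.1, 9.0]
ee_rot: [3.134, 0.096, -0.0]
contact_force: [-0.5, -18.6, 1.4]
grip_width: 0.6
[-53.96937608 -78.04676771]
```

View pics/w8.png

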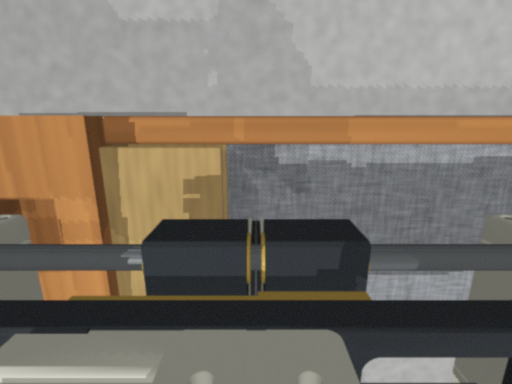

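```bash
python3 -m creep '[[0,0.15,0,0],[0,0.15,-0.3,0],[0,0.1,-0.5,0],[0,0,-0.7,0],[0,0,-0.7,0],[-0.5,0,-0.8,0],[-0.6,0.2,-0.8,0],[-0.7,0.5,-0.8,0],[-0.9,0.6,-0.8,0],[-0.9,0.6,-0.5,0]]' -1;  python3 -c "
from h import *
s=ctrl.sense(); print(w2r(s['eef_pos'])); go(395,-70,240)"
```

```text
time_s: 23.15
eef_pos: [517.8, 1.1, 189.0]
ee_rot: [3.14, 0.099, 0.007]
contact_force: [1.0, -1.3, 0.1]
grip_width: 62.4
[-162.01637813 -142.47540179]
now dx -4.234 dy 2.109 dz -1.701 twist -0.000
after twist dx -4.234 dy 2.109 dz -1.701 twist -0.000
```

```bash
python3 -m creep '[[-0.7,0.35,-0.3,0],[-0.7,0.35,-0.3,0],[-0.7,0.35,-0.3,0],[-0.7,0.35,-0.3,0],[-0.7,0.35,-0.3,0],[-0.7,0.35,-0.2,0],[0,0,0,0],[0,0,0,0],[0,0,0,0],[0,0,0,0]]' -1;  python3 -c "
from h import *
im,c=shot('wrist','w9'); books(im,c)"
```

```text
time_s: 23.98
eef_pos: [396.5, -69.1, 236.9]
ee_rot: [-3.14, -0.098, -0.001]
contact_force: [-0.2, -0.7, -0.2]
grip_width: 91.8
book c=(407.8,247.6) 86x32 long axis -9.3 deg  rail(-256.6,110.3) px [ 11. 145.]
book c=(434.5,-155.8) 107x62 long axis 6.8 deg  rail(-254.8,-293.9) px [326. 144.]
book c=(438.2,-7.2) 107x61 long axis 2.5 deg  rail(-241.9,-145.9) px [210. 134.]
book c=(573.7,118.3) 59x18 long axis -86.4 deg  rail(-98.9,-29.0) px [105.  10.]
book c=(574.1,194.2) 81x8 long axis -86.4 deg  rail(-93.9,46.8) px [37.  4.]
```

View pics/w9.png

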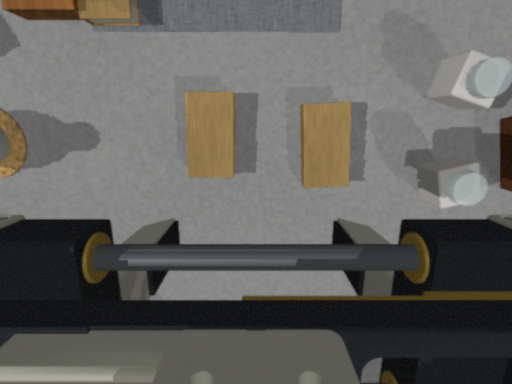

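```bash
python3 -c "
from h import *
go(438.2,-6.5,6.5,2.5)"
```

```text
now dx 1.518 dy -1.994 dz 7.674 twist 0.269
after twist dx 1.480 dy -2.022 dz 7.674 twist 0.269
```

```bash
python3 -m creep '[[0.3,-0.4,0.6,0],[0.3,-0.4,0.7,0],[0.3,-0.4,0.7,0],[0.3,-0.4,0.8,0],[0.3,-0.4,0.8,0.27],[0,0,0.7,0],[0,0,0.5,0],[0,0,0,0],[0,0,0,0],[0,0,0,0]]' -1; python3 -c "
from h import *
go(438.2,-6.5,6.5,2.5); shot('wrist','w10')"
```

```text
time_s: 24.87
eef_pos: [437.9, -6.8, 93.5]
ee_rot: [3.141, 0.067, 0.001]
contact_force: [1.1, -0.4, 0.6]
grip_width: 91.8
now dx 0.010 dy -0.008 dz 2.899 twist -0.009
after twist dx 0.010 dy -0.008 dz 2.899 twist -0.009
```

View pics/w10.png

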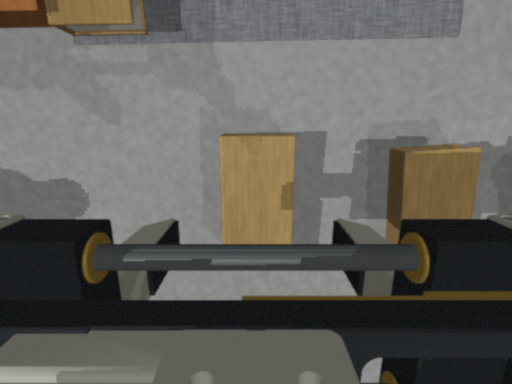

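```bash
python3 -m creep '[[0,0,0.5,0],[0,0,0.5,0],[0,0,0.5,0],[0,0,0.5,0],[0,0,0.4,0],[0,0,0.3,0],[0,0,0.2,0],[0,0,0,0],[0,0,0,0],[0,0,0,0]]' -1;  python3 -m creep '[[0,0,0,0],[0,0,0,0],[0,0,0,0],[0,0,0,0],[0,0,0,0],[0,0,0,0],[0,0,-0.3,0],[0,0,-0.5,0],[0,0,-0.5,0],[0,0,-0.4,0]]' 1; python3 -c "
from h import *
go(*r2w(-60,-119),60,np.degrees(TH))"
```

```text
time_s: 25.75
eef_pos: [437.8, -7.0, 6.5]
ee_rot: [3.141, 0.067, 0.002]
contact_force: [-0.7, 0.0, 1.1]
grip_width: 92.0
time_s: 26.58
eef_pos: [437.2, -6.8, 58.1]
ee_rot: [3.141, 0.067, 0.0]
contact_force: [0.6, -0.0, -0.7]
grip_width: 59.8
now dx 6.081 dy -0.997 dz -0.062 twist -0.272
after twist dx 6.099 dy -0.882 dz -0.062 twist -0.272
```

```bash
python3 -m creep '[[0,0,0,-0.27],[0.76,-0.11,0,0],[0.76,-0.11,0,0],[0.76,-0.11,0,0],[0.76,-0.11,0,0],[0.76,-0.11,0,0],[0.76,-0.11,0,0],[0.76,-0.11,0,0],[0.78,-0.11,0,0],[0,0,0,0]]';  python3 -m creep '[[0,0,0.3,0],[0,0,0.4,0],[0,0,0.4,0],[0,0,0.35,0],[0,0,0.17,0],[0,0,0,0],[0,0,0,0],[0,0,0,0],[0,0,0,0],[0,0,0,0]]';python3 -c "
from h import *
shot('wrist','w11')
s=ctrl.sense(); print(w2r(s['eef_pos'])); go(*r2w(-54,-119),8,np.degrees(TH))"
```

```text
time_s: 27.42
eef_pos: [621.6, 31.4, 56.3]
ee_rot: [3.14, 0.099, 0.005]
contact_force: [-0.4, -0.3, -1.3]
grip_width: 59.8
time_s: 28.25
eef_pos: [618.4, 30.7, 8.5]
ee_rot: [3.14, 0.097, 0.001]
contact_force: [0.3, -0.3, -1.9]
grip_width: 59.9
[ -59.80353346 -119.16496   ]
now dx 0.193 dy -0.006 dz 0.018 twist -0.002
after twist dx 0.193 dy -0.005 dz 0.018 twist -0.002
```

View pics/w11.png

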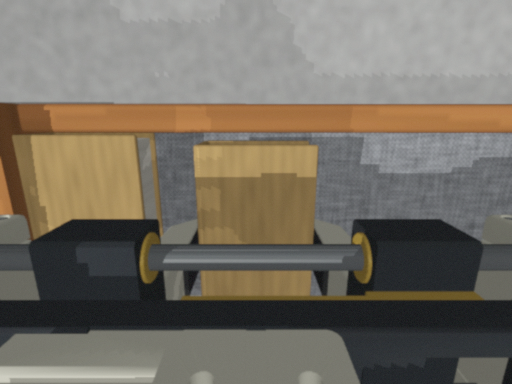

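Slide to the rail while gripped, then release.

```bash
python3 -m creep '[[0.06,0,0.03,0],[0.06,0,0.03,0],[0.05,0,0,0],[0.05,0,0,0],[0.03,0,0,0],[0,0,0,0],[0,0,0,0],[0,0,0,0],[0,0,0,0],[0,0,0,0]]'; python3 -c "
from h import *
s=ctrl.sense(); print(w2r(s['eef_pos']))"
```

```text
time_s: 29.13
eef_pos: [623.5, 31.1, 6.0]
ee_rot: [-3.14, -0.097, 0.008]
contact_force: [-7.7, -1.3, 1.4]
grip_width: 59.5
[ -54.61459665 -119.04158386]
```

```bash
python3 -m creep '[[-0.05,0,0,0],[0,0,0,0],[0,0,0,0],[0,0,0,0],[0,0,-0.3,0],[0,0,-0.6,0],[0,0,-0.6,0],[0,0,0,0],[0,0,0,0],[0,0,0,0]]' -0.56; python3 -m creep '[[0,0.5,0,0],[0,0.5,0,0],[0,0.5,0,0],[0,0.5,0,0],[0,0,0,0],[0,0,0,0],[0,0,0,0],[0,0,0,0],[0,0,0,0],[0,0,0,0]]' 1; python3 -m creep '[[0,0,0,0],[0,0,0,0],[0.0,0,0.3,0],[0,0,0.3,0],[0,0,0.3,0],[0,0,0.3,0],[0,0,0.2,0],[0,0,0.06,0],[0,0,0,0],[0,0,0,0]]'; python3 -c "
from h import *
s=ctrl.sense(); print(w2r(s['eef_pos']))"
```

```text
time_s: 29.97
eef_pos: [623.9, 31.1, 51.2]
ee_rot: [3.14, 0.097, -0.001]
contact_force: [0.8, 0.1, -0.1]
grip_width: 71.6
time_s: 30.8
eef_pos: [627.9, -28.1, 51.5]
ee_rot: [3.14, 0.098, -0.0]
contact_force: [-0.2, -0.6, 0.1]
grip_width: 9.4
time_s: 31.63
eef_pos: [628.0, -28.8, 7.7]
ee_rot: [3.14, 0.097, 0.0]
contact_force: [0.2, -0.4, -0.0]
grip_width: 0.6
[ -53.84460801 -179.16273137]
```

```bash
python3 -m creep '[[0,-0.14,0,0],[0,-0.14,0,0],[0,-0.14,0,0],[0,-0.14,0,0],[0,-0.14,0,0],[0,-0.14,0,0],[0,-0.14,0,0],[0,-0.14,0,0],[0,-0.12,0,0],[0,0,0,0]]'; python3 -m creep '[[0,-0.03,0,0],[0,-0.03,0,0],[0,-0.03,0,0],[0,-0.03,0,0],[0,-0.03,0,0],[0,-0.03,0,0],[0,0,0,0],[0,0,0,0],[0,0,0,0],[0,0,0,0]]';  python3 -c "
from h import *
s=ctrl.sense(); print(w2r(s['eef_pos']))"
```

```text
time_s: 32.47
eef_pos: [625.5, 9.3, 7.6]
ee_rot: [-3.14, -0.098, 0.0]
contact_force: [-0.9, 0.0, -0.8]
grip_width: 0.2
time_s: 33.3
eef_pos: [625.4, 12.0, 7.7]
ee_rot: [3.138, 0.096, 0.0]
contact_force: [-0.7, -7.7, -0.6]
grip_width: 0.4
[ -53.97456996 -138.29701829]
```

```bash
python3 -m creep '[[0,0.1,0,0],[0,0.15,-0.3,0],[0,0.1,-0.5,0],[0,0,-0.7,0],[0,0,-0.7,0],[-0.5,0.3,-0.7,0],[-0.7,0.5,-0.6,0],[-0.8,0.5,-0.5,0],[-0.8,0.6,-0.4,0],[-0.8,0.6,-0.4,0]]' -1;  python3 -c "
from h import *
go(405,-153,200,6.8)"
```

```text
time_s: 34.13
eef_pos: [521.8, -78.5, 153.2]
ee_rot: [-3.14, -0.098, -0.002]
contact_force: [0.3, 0.1, -0.3]
grip_width: 62.3
now dx -4.040 dy 2.235 dz -1.559 twist -0.808
after twist dx -4.160 dy 2.004 dz -1.559 twist -0.808
```

```bash
python3 -m creep '[[-0.7,0.37,-0.3,0],[-0.7,0.37,-0.3,0],[-0.7,0.37,-0.3,0],[-0.7,0.37,-0.3,0],[-0.7,0.37,-0.3,0],[-0.54,0.38,-0.06,0],[0,0,0,-0.8],[0,0,0,0],[0,0,0,0],[0,0,0,0]]' -1;  python3 -c "
from h import *
im,c=shot('wrist','w12'); books(im,c)"
```

```text
time_s: 34.97
eef_pos: [406.2, -152.2, 198.7]
ee_rot: [3.136, 0.183, 0.001]
contact_force: [0.7, 0.2, -0.7]
grip_width: 91.8
book c=(434.7,-157.2) 105x59 long axis 6.7 deg  rail(-254.7,-295.4) px [264. 151.]
```

View pics/w12.png

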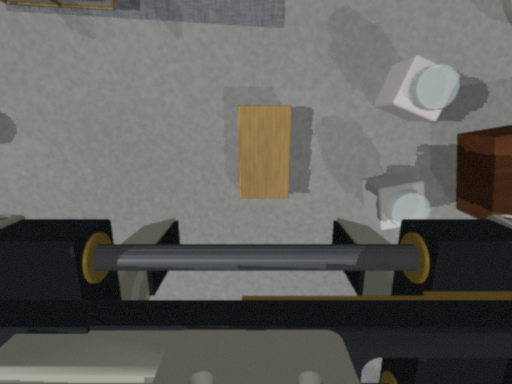

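```bash
python3 -c "
from h import *
go(434.7,-156.8,6.5,6.8)"; python3 -m creep '[[0.2,0.03,0.6,0],[0.2,0.03,0.7,0],[0.2,0.03,0.7,0],[0.2,0.03,0.8,0],[0.13,0.03,0.8,0],[0,0,0.8,0],[0,0,0.7,0],[0,0,0.6,0],[0,0,0,0],[0,0,0,0]]' -1;python3 -c "
from h import *
go(434.7,-156.8,6.5,6.8)"
```

```text
now dx 0.924 dy 0.266 dz 6.403 twist -0.024
after twist dx 0.924 dy 0.268 dz 6.403 twist -0.024
time_s: 35.85
eef_pos: [433.9, -153.1, 26.9]
ee_rot: [-3.135, -0.185, 0.003]
contact_force: [0.3, 0.1, 0.5]
grip_width: 91.8
now dx 0.012 dy 0.127 dz 0.680 twist -0.015
after twist dx 0.012 dy 0.127 dz 0.680 twist -0.015
```

```bash
python3 -m creep '[[0,0.06,0.1,0],[0,0.06,0.2,0],[0,0,0.2,0],[0,0,0.18,0],[0,0,0,0],[0,0,0,0],[0,0,0,0],[0,0,0,0],[0,0,0,0],[0,0,0,0]]' -1;  python3 -m creep '[[0,0,0,0],[0,0,0,0],[0,0,0,0],[0,0,0,0],[0,0,0,0],[0,0,0,0],[0,0,-0.3,0],[0,0,-0.5,0],[0,0,-0.5,0],[0,0,-0.4,0]]' 1; python3 -c "
from h import *
go(*r2w(-60,-179),60,np.degrees(TH))"
```

```text
time_s: 36.68
eef_pos: [434.7, -157.3, 7.3]
ee_rot: [3.136, 0.184, 0.001]
contact_force: [0.4, -0.1, 0.4]
grip_width: 92.2
time_s: 37.52
eef_pos: [434.6, -157.2, 59.4]
ee_rot: [3.136, 0.184, 0.0]
contact_force: [0.3, -0.8, -0.2]
grip_width: 59.6
now dx 6.700 dy -3.513 dz -0.019 twist 0.797
after twist dx 6.495 dy -3.880 dz -0.019 twist 0.797
```

```bash
python3 -m creep '[[0,0,0,0.8],[0.72,-0.43,0,0],[0.72,-0.43,0,0],[0.72,-0.43,0,0],[0.72,-0.43,0,0],[0.72,-0.43,0,0],[0.72,-0.43,0,0],[0.72,-0.43,0,0],[0.72,-0.43,0,0],[0.72,-0.43,0,0]]'; python3 -m creep '[[0,0,0,0],[0,0,0,0],[0,0,0.3,0],[0,0,0.4,0],[0,0,0.4,0],[0,0,0.35,0],[0,0,0.2,0],[0,0,0,0],[0,0,0,0],[0,0,0,0]]'; python3 -c "
from h import *
shot('wrist','w13')
s=ctrl.sense(); print(w2r(s['eef_pos'])); go(*r2w(-54,-179),8,np.degrees(TH))"
```

```text
time_s: 38.35
eef_pos: [622.1, -28.5, 58.6]
ee_rot: [3.14, 0.097, -0.001]
contact_force: [0.1, 0.2, -0.7]
grip_width: 59.8
time_s: 39.18
eef_pos: [621.3, -29.6, 8.2]
ee_rot: [3.14, 0.096, -0.001]
contact_force: [-0.2, 0.8, -1.4]
grip_width: 59.6
[ -60.54042829 -179.47582521]
now dx 0.218 dy -0.016 dz 0.012 twist -0.006
after twist dx 0.218 dy -0.016 dz 0.012 twist -0.006
```

View pics/w13.png

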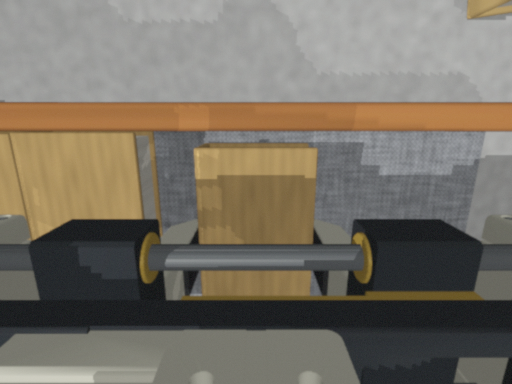

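```bash
python3 -m creep '[[0.06,0,0.01,0],[0.06,0,0.01,0],[0.06,0,0,0],[0.05,0,0,0],[0.03,0,0,0],[0,0,0,0],[0,0,0,0],[0,0,0,0],[0,0,0,0],[0,0,0,0]]'; python3 -c "
from h import *
s=ctrl.sense(); print(w2r(s['eef_pos']))"
```

```text
time_s: 40.07
eef_pos: [628.6, -28.9, 7.8]
ee_rot: [-3.14, -0.097, 0.002]
contact_force: [-4.7, -0.5, 0.6]
grip_width: 59.7
[ -53.24721128 -179.24599597]
```

```bash
python3 -m creep '[[-0.03,0,0,0],[0,0,0,0],[0,0,0,0],[0,0,0,0],[0,0,-0.3,0],[0,0,-0.6,0],[0,0,-0.6,0],[0,0,0,0],[0,0,0,0],[0,0,0,0]]' -0.56; python3 -m creep '[[0,0.5,0,0],[0,0.5,0,0],[0,0.5,0,0],[0,0.5,0,0],[0,0,0,0],[0,0,0,0],[0,0,0,0],[0,0,0,0],[0,0,0,0],[0,0,0,0]]' 1; python3 -m creep '[[0,0,0,0],[0,0,0,0],[0.0,0,0.3,0],[0,0,0.3,0],[0,0,0.3,0],[0,0,0.3,0],[0,0,0.2,0],[0,0,0.06,0],[0,0,0,0],[0,0,0,0]]'; python3 -c "
from h import *
s=ctrl.sense(); print(w2r(s['eef_pos']))"
```

```text
time_s: 40.9
eef_pos: [628.1, -28.9, 52.8]
ee_rot: [3.14, 0.097, -0.0]
contact_force: [-1.2, 0.6, -1.0]
grip_width: 71.5
time_s: 41.73
eef_pos: [632.0, -88.2, 53.1]
ee_rot: [3.14, 0.098, -0.0]
contact_force: [0.4, -0.1, 0.4]
grip_width: 9.2
time_s: 42.57
eef_pos: [632.1, -88.9, 9.2]
ee_rot: [3.14, 0.097, 0.0]
contact_force: [-0.7, 0.0, -0.2]
grip_width: 0.6
[ -53.43685478 -239.39576148]
```

```bash
python3 -m creep '[[0,-0.14,0,0],[0,-0.14,0,0],[0,-0.14,0,0],[0,-0.14,0,0],[0,-0.14,0,0],[0,-0.14,0,0],[0,-0.14,0,0],[0,-0.14,0,0],[0,-0.12,0,0],[0,0,0,0]]'; python3 -m creep '[[0,-0.03,0,0],[0,-0.03,0,0],[0,-0.03,0,0],[0,-0.03,0,0],[0,-0.03,0,0],[0,-0.03,0,0],[0,0,0,0],[0,0,0,0],[0,0,0,0],[0,0,0,0]]';  python3 -c "
from h import *
s=ctrl.sense(); print(w2r(s['eef_pos']))"
```

```text
time_s: 43.4
eef_pos: [629.6, -50.8, 9.1]
ee_rot: [-3.14, -0.098, 0.0]
contact_force: [0.2, 1.5, 0.1]
grip_width: 0.2
time_s: 44.23
eef_pos: [629.4, -47.8, 9.2]
ee_rot: [3.138, 0.096, 0.0]
contact_force: [0.0, -7.2, -1.1]
grip_width: -0.0
[ -53.61387136 -198.21306321]
```

```bash
python3 -m creep '[[0,0.1,0,0],[0,0.15,-0.3,0],[0,0.1,-0.6,0],[0,0,-0.8,0],[0,0,-0.9,0],[0,0,-0.9,0],[0,-0.3,-0.9,0],[-0.2,-0.6,-0.9,0],[-0.3,-0.8,-0.6,0],[-0.3,-0.9,-0.6,0]]' -1;  python3 -c "
from h import *
go(497,327,230,31.2)"
```

```text
time_s: 45.07
eef_pos: [601.2, 19.6, 206.5]
ee_rot: [-3.14, -0.094, -0.003]
contact_force: [0.1, 0.7, 0.1]
grip_width: 62.7
now dx -2.852 dy -10.436 dz -0.784 twist -6.941
after twist dx 2.337 dy -10.563 dz -0.784 twist -6.941
```

```bash
python3 -m creep '[[-0.28,-0.99,-0.08,0],[-0.28,-0.99,-0.08,0],[-0.28,-0.99,-0.08,0],[-0.28,-0.99,-0.08,0],[-0.28,-0.99,-0.08,0],[-0.28,-0.99,-0.08,0],[-0.28,-0.99,-0.08,0],[-0.28,-0.99,-0.08,0],[-0.28,-0.99,-0.08,0],[-0.28,-0.99,-0.08,0]]' -1; python3 -m creep '[[0,-0.4,0,-0.8],[0,0,0,-0.9],[0,0,0,-0.9],[0,0,0,-0.9],[0,0,0,-0.9],[0,0,0,-0.9],[0,0,0,-0.9],[0,0,0,-0.7],[0,0,0,0],[0,0,0,0]]';  python3 -c "
from h import *
im,c=shot('wrist','w14'); books(im,c)
go(497,327,230,31.2)"
```

```text
time_s: 45.9
eef_pos: [498.3, 312.3, 229.2]
ee_rot: [-3.139, -0.097, -0.001]
contact_force: [-0.1, 0.9, -0.3]
grip_width: 91.8
time_s: 46.73
eef_pos: [498.4, 322.8, 228.7]
ee_rot: [-3.027, -0.841, -0.001]
contact_force: [0.2, 0.8, 0.3]
grip_width: 91.7
book c=(448.0,320.2) 72x24 long axis -58.9 deg  rail(-212.0,180.3) px [239. 207.]
book c=(563.7,322.0) 107x59 long axis 31.4 deg  rail(-96.4,175.0) px [284. 126.]
book c=(627.5,116.4) 226x125 long axis -86.9 deg  rail(-45.4,-34.1) px [438. 161.]
book c=(770.9,179.5) 96x30 long axis 90.0 deg  rail(101.6,19.9) px [477.  36.]
book c=(796.2,183.7) 60x31 long axis -89.1 deg  rail(127.1,22.6) px [497.  15.]
now dx 0.031 dy -0.143 dz -0.046 twist -0.041
after twist dx 0.032 dy -0.143 dz -0.046 twist -0.041
```

View pics/w14.png

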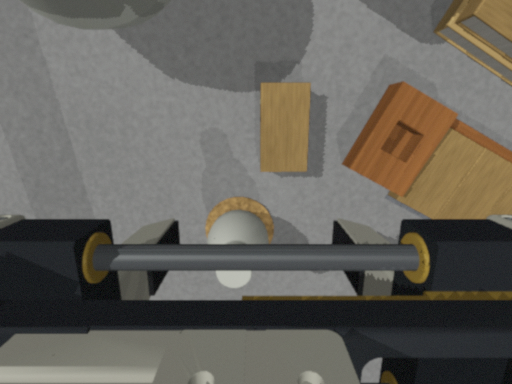

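```bash
python3 -c "
from h import *
go(563.7,322,6.5,31.4)"; python3 -m creep '[[0.37,0.2,0.4,0],[0.37,0.2,0.5,0],[0.37,0.2,0.6,0],[0.37,0.2,0.7,0],[0.37,0.2,0.7,0],[0,0,0.7,0],[0,0,0.7,0],[0,0,0.5,0],[0,0,0,0],[0,0,0,0]]' -1;python3 -c "
from h import *
go(563.7,322,6.5,31.4);shot('wrist','w15')"
```

```text
now dx 1.850 dy 1.146 dz 7.404 twist -0.091
after twist dx 1.843 dy 1.158 dz 7.404 twist -0.091
time_s: 47.62
eef_pos: [561.2, 325.6, 83.8]
ee_rot: [3.027, 0.841, -0.003]
contact_force: [0.0, 0.6, -0.4]
grip_width: 91.7
now dx 0.009 dy 0.148 dz 2.576 twist -0.082
after twist dx 0.009 dy 0.148 dz 2.576 twist -0.082
```

View pics/w15.png

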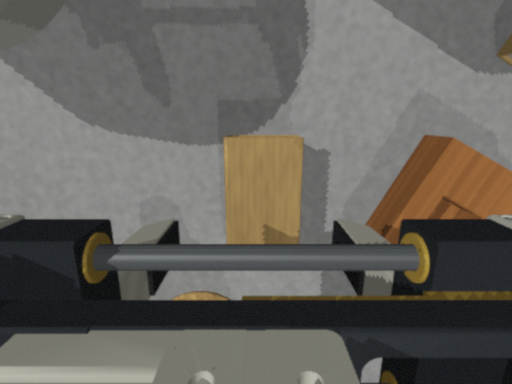

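```bash
python3 -m creep '[[0,0.07,0.3,0],[0,0.07,0.4,0],[0,0,0.5,0],[0,0,0.5,0],[0,0,0.4,0],[0,0,0.3,0],[0,0,0.17,0],[0,0,0,0],[0,0,0,0],[0,0,0,0]]' -1;  python3 -m creep '[[0,0,0,0],[0,0,0,0],[0,0,0,0],[0,0,0,0],[0,0,0,0],[0,0,0,0],[0,0,-0.4,0],[0,0,-0.6,0],[0,0,-0.6,0],[0,0,-0.6,0]]' 1; python3 -c "
from h import *
go(*r2w(-60,-239),80,np.degrees(TH))"
```

```text
time_s: 48.5
eef_pos: [564.2, 322.5, 7.9]
ee_rot: [-3.026, -0.843, -0.002]
contact_force: [0.5, 0.7, -0.4]
grip_width: 91.9
time_s: 49.33
eef_pos: [563.4, 322.1, 74.2]
ee_rot: [3.026, 0.843, -0.001]
contact_force: [-0.1, 0.0, -1.3]
grip_width: 59.8
now dx -5.309 dy 12.801 dz -0.193 twist 6.899
after twist dx 1.225 dy 13.804 dz -0.193 twist 6.899
```

```bash
python3 -m creep '[[0,0,-0.1,0.9],[0,0,-0.1,0.9],[0,0,0,0.9],[0,0,0,0.9],[0,0,0,0.9],[0,0,0,0.9],[0,0,0,0.9],[0,0,0,0.6],[0.1,0.9,0,0],[0.1,0.95,0,0]]'; python3 -m creep '[[0.1,0.99,0,0],[0.1,0.99,0,0],[0.1,0.99,0,0],[0.1,0.99,0,0],[0.1,0.99,0,0],[0.1,0.99,0,0],[0.1,0.99,0,0],[0.1,0.99,0,0],[0.1,0.99,0,0],[0.1,0.99,0,0]]';  python3 -m creep '[[0.02,0.95,0,0],[0,0.95,0,0],[0,0.15,0,0],[0,0,0,0],[0,0,0,0],[0,0,0,0],[0,0,0,0],[0,0,0,0],[0,0,0,0],[0,0,0,0]]'; python3 -c "
from h import *
go(*r2w(-60,-239),9,np.degrees(TH)); shot('wrist','w16')"
```

```text
time_s: 50.17
eef_pos: [572.5, 268.1, 79.6]
ee_rot: [-3.14, -0.101, -0.0]
contact_force: [0.5, -0.5, -2.2]
grip_width: 59.9
time_s: 51.0
eef_pos: [621.2, -28.8, 79.8]
ee_rot: [3.14, 0.097, 0.0]
contact_force: [1.4, 0.8, -0.8]
grip_width: 59.6
time_s: 51.83
eef_pos: [625.6, -88.1, 79.2]
ee_rot: [3.14, 0.098, 0.0]
contact_force: [-0.3, -0.2, -2.7]
grip_width: 59.7
now dx -0.005 dy 0.027 dz 2.339 twist 0.011
after twist dx -0.005 dy 0.027 dz 2.339 twist 0.011
```

View pics/w16.png

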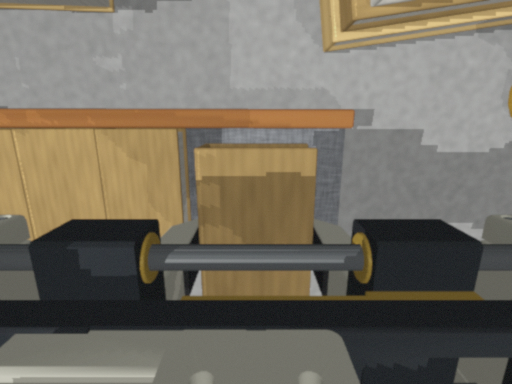

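```bash
python3 -m creep '[[0,0.03,0.4,0],[0,0,0.5,0],[0,0,0.5,0],[0,0,0.45,0],[0,0,0.35,0],[0,0,0.14,0],[0.06,0,0,0],[0.06,0,0,0],[0.06,0,0,0],[0,0,0,0]]';  python3 -m creep '[[0.02,0,0.03,0],[0.02,0,0,0],[0.02,0,0,0],[0.01,0,0,0],[0,0,0,0],[0,0,0,0],[0,0,0,0],[0,0,0,0],[0,0,0,0],[0,0,0,0]]'; python3 -c "
from h import *
s=ctrl.sense(); print(w2r(s['eef_pos']))"
```

```text
time_s: 52.72
eef_pos: [631.8, -89.4, 9.2]
ee_rot: [3.14, 0.097, 0.002]
contact_force: [-0.6, -0.0, -1.6]
grip_width: 60.0
time_s: 53.55
eef_pos: [632.5, -89.2, 7.9]
ee_rot: [-3.14, -0.097, 0.002]
contact_force: [-5.9, -0.8, -0.1]
grip_width: 59.8
[ -53.08208121 -239.68144457]
```

```bash
python3 -m creep '[[-0.03,0,0,0],[0,0,0,0],[0,0,0,0],[0,0,0,0],[0,0,-0.3,0],[0,0,-0.6,0],[0,0,-0.6,0],[0,0,0,0],[0,0,0,0],[0,0,0,0]]' -0.56; python3 -m creep '[[0,0.5,0,0],[0,0.5,0,0],[0,0.5,0,0],[0,0.5,0,0],[0,0,0,0],[0,0,0,0],[0,0,0,0],[0,0,0,0],[0,0,0,0],[0,0,0,0]]' 1; python3 -m creep '[[0,0,0,0],[0,0,0,0],[0.0,0,0.3,0],[0,0,0.3,0],[0,0,0.3,0],[0,0,0.3,0],[0,0,0.2,0],[0,0,0.06,0],[0,0,0,0],[0,0,0,0]]'; python3 -m creep '[[0,-0.14,0,0],[0,-0.14,0,0],[0,-0.14,0,0],[0,-0.14,0,0],[0,-0.14,0,0],[0,-0.14,0,0],[0,-0.14,0,0],[0,-0.14,0,0],[0,-0.12,0,0],[0,0,0,0]]'; python3 -c "
from h import *
s=ctrl.sense(); print(w2r(s['eef_pos']))"
```

```text
time_s: 54.38
eef_pos: [632.0, -89.2, 52.8]
ee_rot: [-3.14, -0.097, 0.0]
contact_force: [0.7, 0.0, 0.1]
grip_width: 71.8
time_s: 55.22
eef_pos: [636.0, -148.5, 53.1]
ee_rot: [3.14, 0.098, 0.0]
contact_force: [0.0, 0.5, 0.5]
grip_width: 9.6
time_s: 56.05
eef_pos: [636.1, -149.2, 9.2]
ee_rot: [3.14, 0.097, 0.0]
contact_force: [0.4, -0.5, 0.6]
grip_width: -0.1
time_s: 56.88
eef_pos: [633.5, -111.0, 9.1]
ee_rot: [-3.14, -0.098, 0.0]
contact_force: [-0.2, 0.1, -0.3]
grip_width: 0.2
[ -53.40270069 -261.53305959]
```

```bash
python3 -m creep '[[0,-0.03,0,0],[0,-0.03,0,0],[0,-0.03,0,0],[0,-0.03,0,0],[0,-0.03,0,0],[0,-0.03,0,0],[0,0,0,0],[0,0,0,0],[0,0,0,0],[0,0,0,0]]';  python3 -c "
from h import *
s=ctrl.sense(); print(w2r(s['eef_pos']))"
```

```text
time_s: 57.72
eef_pos: [633.3, -107.7, 9.1]
ee_rot: [3.139, 0.096, 0.0]
contact_force: [-1.1, -5.4, -0.7]
grip_width: 0.5
[ -53.42859142 -258.19230875]
```

```bash
python3 -m creep '[[0,-0.03,0,0],[0,-0.02,0,0],[0,0,0,0],[0,0,0,0],[0,0,0,0],[0,0.1,0,0],[0,0.15,0,0],[0,0.1,-0.3,0],[0,0,-0.7,0],[0,0,-0.9,0]]'; python3 -m creep '[[0,0,-0.9,0],[0,0,-0.9,0],[0,0,-0.9,0],[-0.4,-0.4,-0.8,0],[-0.6,-0.7,-0.8,0],[-0.6,-0.7,-0.8,0],[-0.7,-0.7,-0.5,0],[-0.7,-0.7,0,0],[0,0,0,0],[0,0,0,0]]' -1;  python3 -c "
from h import *
im,c=shot('wrist','w17'); books(im,c)
s=ctrl.sense(); print(s['eef_pos'])"
```

```text
time_s: 58.55
eef_pos: [632.5, -115.2, 65.3]
ee_rot: [-3.138, -0.096, 0.007]
contact_force: [-0.4, 0.3, 0.8]
grip_width: 0.6
time_s: 59.38
eef_pos: [537.6, -24.3, 235.6]
ee_rot: [3.14, 0.099, 0.003]
contact_force: [0.3, -0.4, 0.0]
grip_width: 62.5
book c=(632.6,-2.5) 307x120 long axis -86.5 deg  rail(-47.6,-153.2) px [235.  83.]
book c=(625.5,196.1) 118x82 long axis 3.5 deg  rail(-42.5,45.5) px [81. 86.]
book c=(717.0,-287.0) 60x46 long axis 16.5 deg  rail(19.1,-442.4) px [494.  33.]
[538.32832588 -25.06017203 235.05745986]
```

View pics/w17.png

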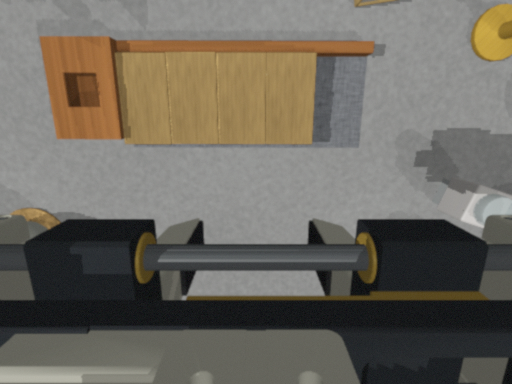

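```bash
python3 - <<'E'
from h import *
np.set_printoptions(precision=1,suppress=True)
im=cv2.imread("pics/w17.png"); c=cam("wrist")
cv2.imwrite("pics/w17z.png",cv2.resize(im[30:155,100:340],None,fx=3.3,fy=3.3,interpolation=cv2.INTER_CUBIC))
for uv in [(116,53),(167,53),(217,53),(265,53),(315,53),(124,143),(170,143),(218,143),(265,143),(312,143)]: print(uv,w2r(px2pt(c,uv,28)[0]))
go(370,-290,225)
E
```

```text
(116, 53) [-1.2 -2.9]
(167, 53) [ -1.1 -63.4]
(217, 53) [  -1.  -122.7]
(265, 53) [  -0.9 -179.6]
(315, 53) [  -0.8 -238.9]
(124, 143) [-106.7   -0.2]
(170, 143) [-106.6  -59.1]
(218, 143) [-106.5 -120.6]
(265, 143) [-106.4 -180.7]
(312, 143) [-106.2 -240.9]
now dx -6.151 dy 8.464 dz 0.335 twist -0.000
after twist dx -6.151 dy 8.464 dz 0.335 twist -0.000
```

View pics/w17z.png

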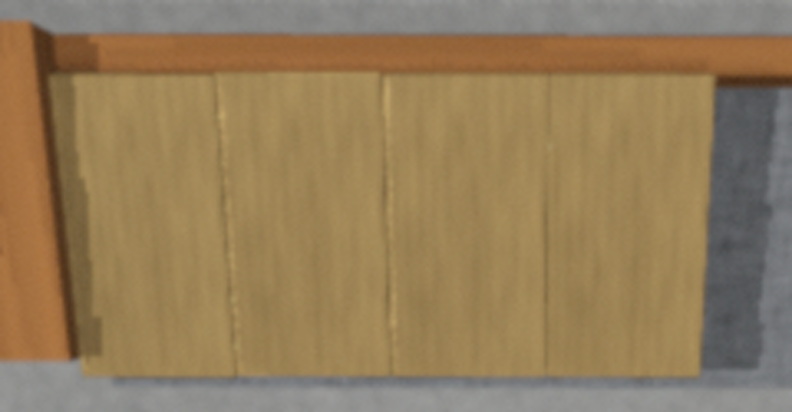

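```bash
python3 -m creep '[[-0.57,0.79,0,0],[-0.57,0.79,0,0],[-0.57,0.79,0,0],[-0.57,0.79,0,0],[-0.57,0.79,0,0],[-0.57,0.79,0,0],[-0.57,0.79,0,0],[-0.57,0.79,0,0],[-0.57,0.79,0,0],[-0.57,0.79,0,0]]' -1; python3 -m creep '[[-0.4,0.5,0,0],[0,0,0,0],[0,0,0,0],[0,0,0,0],[0,0,0,0],[0,0,0,0],[0,0,0,0],[0,0,0,0],[0,0,0,0],[0,0,0,0]]' -1;  python3 -c "
from h import *
im,c=shot('wrist','w18')
cv2.imwrite('pics/w18z.png',cv2.resize(im[60:220,200:440],None,fx=3,fy=3,interpolation=cv2.INTER_CUBIC))"
```

```text
time_s: 60.27
eef_pos: [381.4, -274.7, 234.0]
ee_rot: [-3.14, -0.095, 0.0]
contact_force: [-0.5, -1.2, -0.3]
grip_width: 91.5
time_s: 61.1
eef_pos: [371.1, -287.9, 234.3]
ee_rot: [3.14, 0.097, 0.0]
contact_force: [-0.5, -1.0, -0.1]
grip_width: 91.8
```

View pics/w18.png

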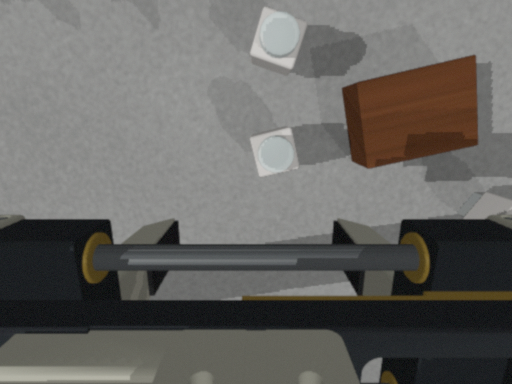

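View pics/w18z.png

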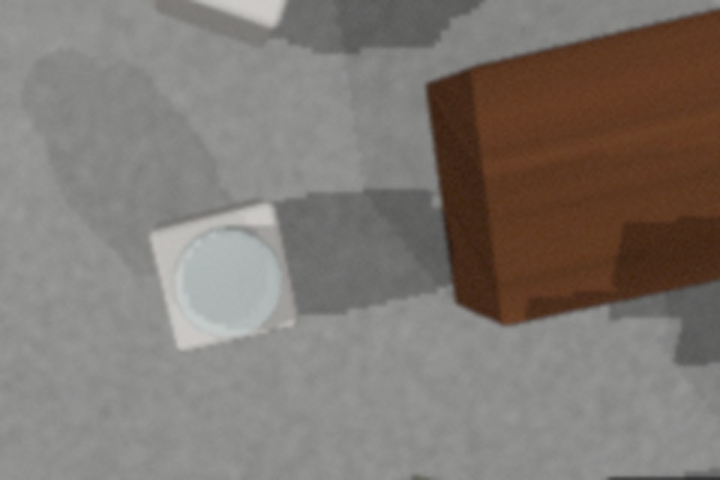

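```bash
python3 - <<'E'
from h import *
np.set_printoptions(precision=1,suppress=True)
c=cam("wrist")
P=np.array([px2pt(c,(u/3+200,v/3+60),74)[0,:2] for u,v in [(151,232),(272,203),(294,325),(178,350)]])
print(P,P.mean(0),"cap",px2pt(c,(228/3+200,281/3+60),91))
d=np.roll(P,-1,0)-P; a=np.degrees(np.arctan2(d[:,1],d[:,0]))%90; print(a,np.linalg.norm(d,axis=1))
print(np.hypot(*P.mean(0)))
E
```

```text
[[ 417.2 -278.1]
 [ 430.4 -321.8]
 [ 385.8 -334.4]
 [ 373.4 -291. ]] [ 401.7 -306.3] cap [[ 402.9 -306.7   91. ]]
[16.9 15.8 16.  16.4] [45.7 46.3 45.2 45.6]
505.17011746500975
```

```bash
python3 -c "
from h import *
go(402.2,-306.5,110,16.3)"
```

```text
now dx 0.997 dy 0.681 dz 4.143 twist -3.189
after twist dx 0.822 dy 0.885 dz 4.143 twist -3.189
```

```bash
python3 -m creep '[[0.5,0.34,0,0],[0.5,0.34,0,0],[0,0,0.4,-0.8],[0,0,0.5,-0.8],[0,0,0.6,-0.8],[0,0,0.6,-0.8],[0,0,0.6,0],[0,0,0.6,0],[0,0,0.5,0],[0,0,0.34,0]]' -1;   python3 -m creep '[[0,0,0,0],[0,0,0,0],[0,0,0,0],[0,0,0,0],[0,0,0,0],[0,0,0,0],[0,0,0,0],[0,0,0,0],[0,0,0,0],[0,0,0,0]]' -1;python3 -c "
from h import *
shot('wrist','w19'); go(402.2,-306.5,36,16.3)"
```

```text
time_s: 61.98
eef_pos: [401.7, -306.1, 108.5]
ee_rot: [-3.108, -0.446, 0.002]
contact_force: [0.3, 0.0, -0.1]
grip_width: 91.8
time_s: 62.82
eef_pos: [402.2, -306.6, 110.1]
ee_rot: [3.11, 0.446, 0.0]
contact_force: [0.4, 0.2, 0.0]
grip_width: 91.9
now dx 0.002 dy -0.003 dz 2.468 twist 0.006
after twist dx 0.002 dy -0.003 dz 2.468 twist 0.006
```

View pics/w19.png

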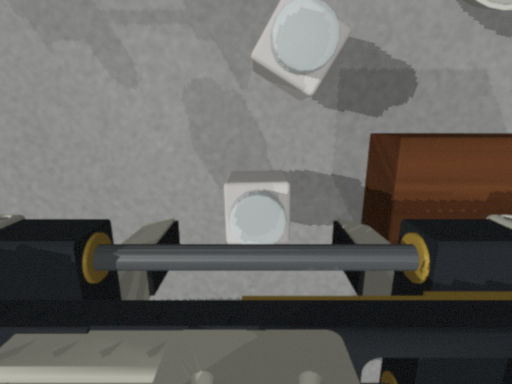

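```bash
python3 -m creep '[[0,0,0.3,0],[0,0,0.4,0],[0,0,0.4,0],[0,0,0.4,0],[0,0,0.4,0],[0,0,0.35,0],[0,0,0.2,0],[0,0,0,0],[0,0,0,0],[0,0,0,0]]' -1;   python3 -m creep '[[0,0,0,0],[0,0,0,0],[0,0,0,0],[0,0,0,0],[0,0,0,0],[0,0,0,0],[0,0,0,0],[0,0,0,0],[0,0,0,0],[0,0,0,0]]' 1; python3 -m creep '[[0,0,-0.3,0],[0,0,-0.5,0],[0,0,-0.6,0],[0,0,-0.7,0],[0,0,-0.7,0],[0,0,-0.7,0],[0,0,-0.4,0],[0,0,0,0],[0,0,0,0],[0,0,0,0]]'; python3 -c "
from h import *
shot('wrist','w20'); shot('scene','s20'); h=r2w(-44.3,40); print(h); go(*h,150,np.degrees(TH))"
```

```text
time_s: 63.7
eef_pos: [402.4, -306.9, 36.9]
ee_rot: [3.109, 0.446, 0.001]
contact_force: [0.4, 0.9, -0.2]
grip_width: 91.9
time_s: 64.53
eef_pos: [402.2, -306.7, 36.6]
ee_rot: [3.109, 0.446, 0.0]
contact_force: [-0.2, 0.1, 1.1]
grip_width: 48.0
time_s: 65.37
eef_pos: [401.7, -306.0, 152.7]
ee_rot: [-3.108, -0.446, 0.002]
contact_force: [-0.2, -0.1, -2.0]
grip_width: 48.2
[624.03463931 190.50943665]
now dx 11.767 dy -13.800 dz 0.079 twist 3.198
after twist dx 8.420 dy -16.063 dz 0.079 twist 3.198
```

View pics/w20.png

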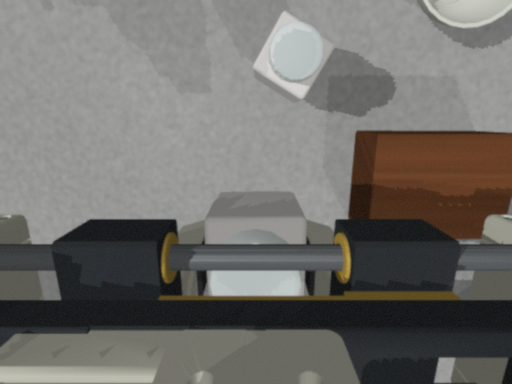

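View pics/s20.png

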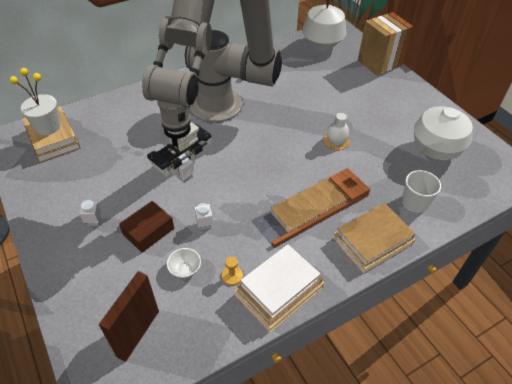

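```bash
python3 - <<'E'
from h import *
im=cv2.imread("pics/w20.png"); 
for col in (235,255,275): print(col,[int(v) for v in im[180:226,col].mean(1)])
m=optics.camera_model("wrist"); T=np.array(m["tool_from_camera"]); f=192/np.tan(np.radians(m["vfov"]/2))
for v,z in [(192,12.6),(192.5,12.6),(193,12.6),(217,-37.4),(218,-37.4),(219,-37.4),(220,-37.4)]:
    d=T[:3,:3]@np.array([(255-m["cx"])/f,-(v-m["cy"])/f,-1]); e=T[:3,3]; print(v,z,e+d*((z-e[2])/d[2]))
for u in(205,206,207,304,305,306,):
    d=T[:3,:3]@np.array([(u-m["cx"])/f,-(215-m["cy"])/f,-1]); print(u,e+d*((-37.4-e[2])/d[2]))
E
```

```text
235 [154, 154, 154, 152, 151, 150, 150, 153, 153, 154, 151, 140, 126, 121, 123, 121, 121, 112, 111, 111, 113, 113, 115, 121, 123, 124, 122, 115, 113, 112, 112, 112, 112, 113, 112, 114, 119, 128, 136, 142, 145, 146, 148, 150, 149, 149]
255 [152, 151, 150, 148, 148, 149, 152, 153, 153, 152, 149, 135, 122, 120, 120, 120, 121, 122, 120, 122, 123, 122, 122, 123, 121, 113, 110, 109, 111, 112, 112, 112, 112, 111, 113, 112, 120, 131, 138, 143, 147, 148, 149, 150, 149, 149]
275 [152, 152, 153, 152, 155, 154, 153, 150, 149, 148, 144, 133, 124, 121, 119, 121, 121, 121, 120, 122, 120, 114, 112, 113, 112, 110, 113, 109, 111, 113, 111, 113, 114, 113, 113, 114, 122, 132, 142, 146, 148, 146, 148, 150, 150, 148]
192 12.6 [22.67049042 -1.55262597 12.6       ]
192.5 12.6 [22.34637073 -1.55243617 12.6       ]
193 12.6 [22.02195024 -1.55224619 12.6       ]
217 -37.4 [ 23.94570854  -1.39309825 -37.4       ]
218 -37.4 [ 23.46408146  -1.39281622 -37.4       ]
219 -37.4 [ 22.98153834  -1.39253365 -37.4       ]
220 -37.4 [ 22.49807659  -1.39225054 -37.4       ]
205 [ 24.870601   -24.09944504 -37.4       ]
206 [ 24.8713137 -23.6451931 -37.4      ]
207 [ 24.87202638 -23.19094672 -37.4       ]
304 [ 24.94111547  20.84452665 -37.4       ]
305 [ 24.9418273   21.29822834 -37.4       ]
306 [ 24.94253912  21.75192448 -37.4       ]
```

```bash
python3 -m creep '[[0,0,0,0.8],[0,0,0,0.8],[0,0,0,0.8],[0,0,0,0.8],[0.42,-0.8,0,0],[0.42,-0.8,0,0],[0.42,-0.8,0,0],[0.42,-0.8,0,0],[0.42,-0.8,0,0],[0.42,-0.8,0,0]]'; python3 -m creep '[[0.42,-0.8,0,0],[0.42,-0.8,0,0],[0.42,-0.8,0,0],[0.42,-0.8,0,0],[0.42,-0.8,0,0],[0.42,-0.8,0,0],[0.42,-0.8,0,0],[0.42,-0.8,0,0],[0.42,-0.8,0,0],[0.42,-0.8,0,0]]';  python3 -m creep '[[0.42,-0.8,0,0],[0.42,-0.8,0,0],[0.42,-0.8,0,0],[0.4,-0.8,0,0],[0,0,0,0],[0,0,0,0],[0,0,0,0],[0,0,0,0],[0,0,0,0],[0,0,0,0]]'; python3 -c "
from h import *
im,c=shot('wrist','w21'); h=r2w(-44.3,40); go(*h,80,np.degrees(TH))"
```

```text
time_s: 66.3
eef_pos: [468.7, -156.8, 152.5]
ee_rot: [-3.139, -0.096, 0.003]
contact_force: [0.6, -0.4, -2.0]
grip_width: 47.8
time_s: 67.13
eef_pos: [579.6, 90.4, 152.2]
ee_rot: [3.14, 0.097, -0.004]
contact_force: [0.2, 0.0, -1.9]
grip_width: 47.9
time_s: 67.97
eef_pos: [623.5, 187.0, 153.6]
ee_rot: [3.14, 0.095, -0.0]
contact_force: [-0.7, 0.8, -1.4]
grip_width: 47.7
now dx 0.022 dy -0.112 dz 2.456 twist -0.017
after twist dx 0.022 dy -0.112 dz 2.456 twist -0.017
```

View pics/w21.png

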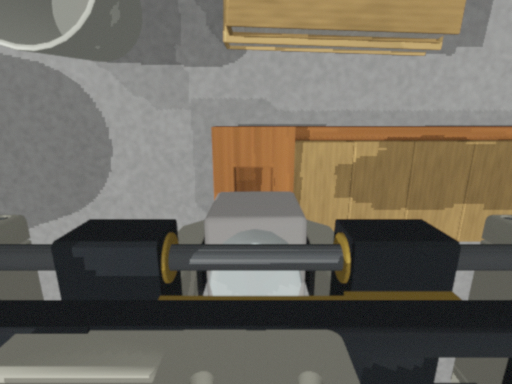

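```bash
python3 - <<'E'
from h import *
c=cam("wrist")
for x,y in [(14,80),(14,0),(-44+19,40+19),(-44+19,40-19)]: print((x,y),pt2px(c,[*r2w(x,y),36]))
im=cv2.imread("pics/w21.png"); cv2.imwrite("pics/w21z.png",cv2.resize(im[110:230,190:330],None,fx=5,fy=5,interpolation=cv2.INTER_CUBIC))
E
```

```text
(14, 80) [[211.27687254 127.10691003]]
(14, 0) [[295.15909062 127.09310469]]
(-25, 59) [[234.08251963 167.5665988 ]]
(-25, 21) [[272.51520036 167.56773065]]
```

View pics/w21z.png

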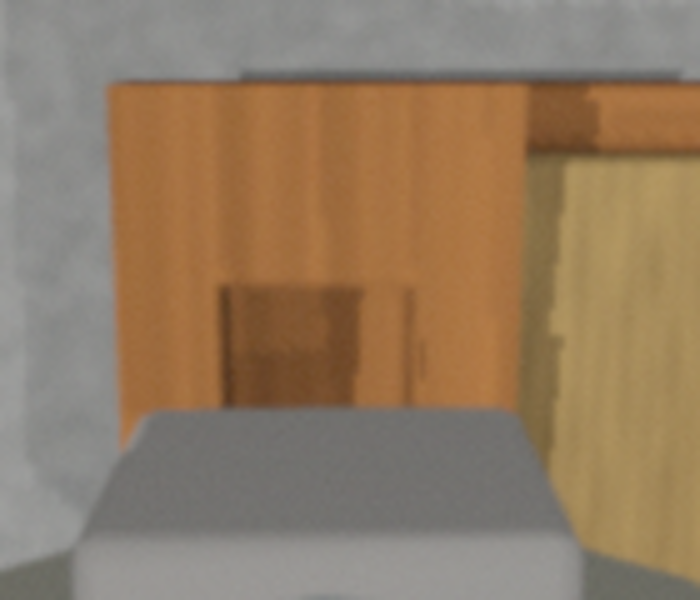

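```bash
python3 -m creep '[[0.03,-0.1,0.2,0],[0,0,0.4,0],[0,0,0.5,0],[0,0,0.5,0],[0,0,0.4,0],[0,0,0.3,0],[0,0,0.15,0],[0,0,0,0],[0,0,0,0],[0,0,0,0]]'; python3 -c "
from h import *
s=ctrl.sense();print(w2r(s['eef_pos']));h=r2w(-44,39.5); go(*h,72,np.degrees(TH)); shot('wrist','w22')"
```

```text
time_s: 68.85
eef_pos: [624.9, 191.1, 80.9]
ee_rot: [-3.14, -0.097, -0.003]
contact_force: [1.3, -0.3, -0.9]
grip_width: 47.7
[-43.37961652  40.56987549]
now dx -0.021 dy 0.036 dz 0.296 twist -0.002
after twist dx -0.021 dy 0.036 dz 0.296 twist -0.002
```

View pics/w22.png

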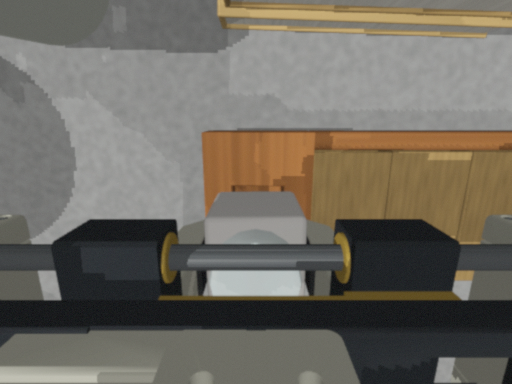

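```bash
python3 -m creep '[[-0.02,0.04,0,0],[0,0,0.05,0],[0,0,0.05,0],[0,0,0.05,0],[0,0,0.05,0],[0,0,0.05,0],[0,0,0.05,0],[0,0,0.05,0],[0,0,0.05,0],[0,0,0,0]]'; python3 -c "
from h import *
s=ctrl.sense();print(w2r(s['eef_pos']),s['contact_force'],s['moment'])"
```

```text
time_s: 69.73
eef_pos: [624.1, 189.8, 67.9]
ee_rot: [3.14, 0.096, 0.001]
contact_force: [1.3, 1.1, -1.2]
grip_width: 47.7
[-44.28110545  39.26329077] [ 1.28396097  1.12051017 -1.22832151] [ 0.0766605  -0.22782199 -0.0498281 ]
```

```bash
python3 -m creep '[[0,0,0.06,0],[0,0,0.06,0],[0,0,0.06,0],[0,0,0.06,0],[0,0,0.06,0],[0,0,0.06,0],[0,0,0.06,0],[0,0,0.06,0],[0,0,0.06,0],[0,0,0,0]]'; python3 -c "
from h import *
s=ctrl.sense();print(w2r(s['eef_pos']),s['contact_force'],s['moment'])"
```

```text
time_s: 70.57
eef_pos: [624.1, 189.8, 51.5]
ee_rot: [-3.14, -0.096, -0.001]
contact_force: [3.0, 0.6, -3.3]
grip_width: 47.9
[-44.32078544  39.26007571] [ 3.00158138  0.59648673 -3.31101541] [ 0.1209862  -0.81044987 -0.07875573]
```

```bash
python3 -m creep '[[0,0,0.05,0],[0,0,0.04,0],[0,0,0.03,0],[0,0,0.03,0],[0,0,0,0],[0,0,0,0],[0,0,0,0],[0,0,0,0],[0,0,0,0],[0,0,0,0]]'; python3 -c "
from h import *
s=ctrl.sense();print(w2r(s['eef_pos']),s['contact_force'],s['moment'])"
```

```text
time_s: 71.4
eef_pos: [624.2, 189.8, 48.6]
ee_rot: [-3.14, -0.097, -0.002]
contact_force: [2.0, -1.3, 6.6]
grip_width: 47.8
[-44.21527527  39.25621392] [ 1.99940318 -1.34771466  6.58807924] [ 0.03655727 -0.12967179 -0.00340737]
```

```bash
python3 -m creep '[[0,0,-0.02,0],[0,0,0,0],[0,0,0,0],[0,0,0,0],[0,0,0,0],[0,0,0,0],[0,0,0,0],[0,0,-0.4,0],[0,0,-0.6,0],[0,0,-0.8,0]]' -1;  python3 -m creep '[[0,0,-0.8,0],[0,0,-0.8,0],[0,0,-0.8,0],[-0.5,0,-0.8,0],[-0.8,0.3,-0.4,0],[-0.8,0.3,0,0],[-0.8,0.3,0,0],[0,0.3,0,0],[0,0,0,0],[0,0,0,0]]'; python3 -c "
from h import *
im,c=shot('wrist','w23'); books(im,c); shot('scene','s23'); shot('top','t23')
for z,n in((74,'housing'),): print(pt2px(c,[*r2w(-44.2,39.5),86-24+12]))"
```

```text
time_s: 72.23
eef_pos: [622.8, 189.5, 101.6]
ee_rot: [3.14, 0.096, -0.005]
contact_force: [0.6, -0.0, 0.2]
grip_width: 91.8
time_s: 73.07
eef_pos: [540.1, 148.3, 210.9]
ee_rot: [-3.14, -0.095, -0.003]
contact_force: [0.2, -0.2, -0.4]
grip_width: 91.7
book c=(629.6,52.4) 361x123 long axis -87.3 deg  rail(-47.3,-98.2) px [336.  97.]
[[220.16037015  98.42782109]]
```

View pics/w23.png

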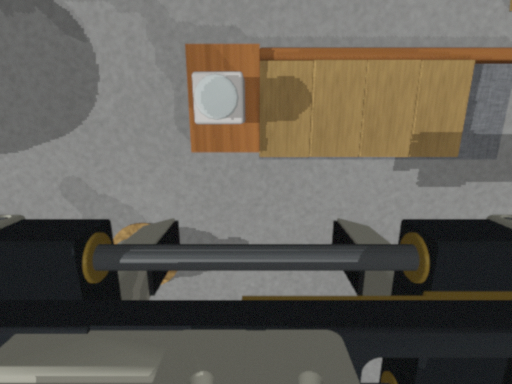

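View pics/s23.png

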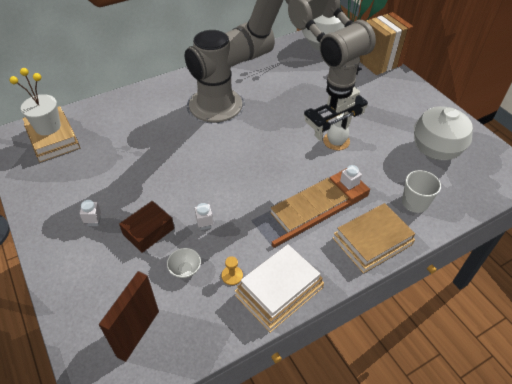

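```bash
python3 - <<'E'
from h import *
a=cv2.imread("pics/w23.png")[35:170,170:500]; cv2.imwrite("pics/w23z.png",cv2.resize(a,None,fx=2.4,fy=2.4,interpolation=cv2.INTER_CUBIC))
b=cv2.imread("pics/s20.png")
for n in("top",): pass
c=cam("top"); im=cv2.imread("pics/s20.png"); cv2.imwrite("pics/vz.png",cv2.resize(im[100:165,300:390],None,fx=6,fy=6,interpolation=cv2.INTER_CUBIC))
E
```

```text
(no output)
```

View pics/w23z.png

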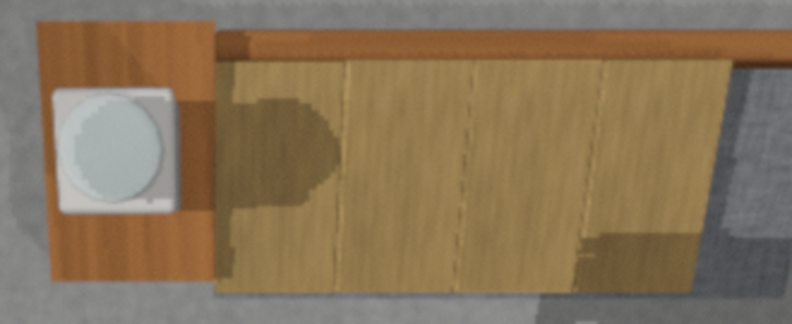

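View pics/vz.png

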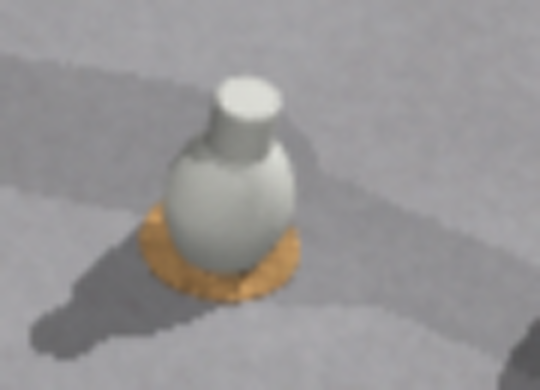

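```bash
python3 -c "
from station import ticket
print(ticket.hand_in())"
```

```text
the job is handed in; nothing more can be done
None
```

The book display is set up and the job is handed in, at about 73 s of the 210 s allowed. `hand_in` reports no verdict, so what follows rests on my own checks.

- **Vase:** I moved it onto the cork mat and released it. It stands upright in the scene picture with the cork rim showing all round. I aimed for the mat's centre, and my two camera estimates of that centre differed by about 4 mm.
- **Books:** Four books were present. Each one was slid against the rail until I felt contact (about 5–8 N), then pushed snug against the block or its neighbour (about 5–19 N). In the last close picture the seams are closed and the row is straight. The seams and ends I measured are within about 4 mm of their snug places. One book had been knocked about 45 mm aside mid-run, so I found it again before gripping it.
- **Lamp:** I took the look-alike nearest the base, about 505 mm away. It went into the socket with no more than about 7 N and stopped at the fully-home height (tool height 48.6 mm, as calculated). It looks upright and square in the picture.
- **Other ornaments:** I did not go near or touch them, but I did not measure their final positions separately.
- **Disagreement in the checks:** The wrist camera read about 1.3 mm off sideways compared with the gripped lamp. I corrected for this before plugging it in.

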